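# Clamp mirror blanks in the bonding press

## Robot

A 6-joint arm with a two-finger parallel gripper is mounted at the origin on a cart in front of the work surface, level with it; the furniture and walls round the work are solid. World frame = base frame: x ahead of the robot, y to its left, z up, the work surface at z = 0. Lengths are in m, angles in degrees, forces in N, time in s.
With the tool pointing down it reaches from about 0.35 to 0.875 m from the base axis. Payload 4.2 kg.
Tool frame: the origin (TCP) lies on the front face of the gripper's body, between the roots of the fingers; the fingertips stand finger_overhang ahead of it and the grasp point (between the pads) lies 51 mm ahead of it (finger_overhang is the distance from the TCP to the fingertips, in m); z points along the fingers, y is the line along which they close (so a half turn about z gives the same grasp; the last joint's range is limited). The gripper opens to 87 mm and grips with 3 to 60 N. Pads are 19 mm wide; open, the fingers measure 117 mm over their backs; the gripper's body (75 mm by 190 mm) begins 51 mm behind the grasp point.
Start: joints at [-56.975, 22.042, 0.453, 0, -68.411, -14.817], TCP at [0.195, -0.594, 0.292] pointing down, gripper open.
Joint ranges: [-179.83, 179.83], [-69.29, 118.12], [-61.27, 80.66], [-181.25, 117.63], [-171.15, -9.14], [-177.46, 177.46]. Speed limits (degrees/s): [159.86, 159.86, 180, 180, 180, 180].

## Interface

Orientations are given as a 3x3 rotation matrix whose columns are the frame's x, y, z axes.
In Python, from station import sense, capture, camera_model, finish_job, finger_overhang gives the robot as it stands. The module is installed in compiled form; this text tells all that it offers.
- The arm moves only by the tool jog_arm, never from a script. Its argument "rows" is a list that holds one entry, the list of rows, each a list of 4 numbers: the shift along the tool's x, y, z in m, then the turn about the tool's z in rad. A call has 1 to 20 rows; each row shifts and turns the commanded pose from where the row before left it, along the tool's axes as they then stand; what a row does not reach is not made up. A row lasts 1/8 s, in which the tool goes at most 62.5 mm and 10.7 degrees, less where a joint would pass 70% of its speed; a pose out of reach is approached as far as the arm can. A call is refused whole if a number of a shift passes 0.0625 or a number of a turn 0.188, either way. A call with a gripper value outside its range is refused whole. "claw" is the opening, from 0 (shut) to 1 (fully open), set as the call begins (left out, the last holds). The fingers move at their own pace and stop on an object; the grip force is fixed at half the most. Time passes only in rows, so rows that do not move let the fingers close. It gives the time, the measured TCP pose, the force, the opening and the grip force at its end, in the units of the state.
- sense(): the state, without advancing time (a new reading comes with each control period).
- capture(name): name is "scene" or "top"; returns the picture (420x560x3 uint8, red, green, blue); there is no depth.
- camera_model(name): a dict with "fovy" (degrees; the focal length in pixels is half the picture's height over the tangent of half this angle, whatever the lens; pixels are square), "cx", "cy" (the principal point, pixels), "eye" and "rotation" of the camera in the world. Camera axes: x right, y down, z forward; pixel columns grow to the right and rows downward; lengths in m; the calibration is good to about 2 mm. A picture is of the moment at which its call begins. camera_model takes no time and is no camera call.
- finish_job(): hands the job in; it is judged then, once.
The state is a dict: "time_s": time; "joints": joint angles; "joint_velocities": joint speeds; "effort": joint torques, N m; "tcp_pos": TCP position; "ee_rot": TCP orientation; "wrist_force": force on the tool from outside, world axes, zero at the start; "moment": the same for the moment, N m; "gripper_width": opening from 0.0 (shut) to 1.0 (fully open); "gripper_force": force on a finger pad.
Only numpy, scipy, OpenCV 4.12 (cv2) and the standard library are available. Lean on these libraries where they do the work, as an engineer would, in place of code of your own. Each camera call takes 0.05 s, during which the arm holds its last target. There are 200 camera calls.

## Task

Load the little bonding press: wind its handwheel up until the spindle is right at the top, pull the loading tray right out, and build one neat pile centred on the tray's engraved rings: the rubber pad at the bottom, then every amber glass mirror blank that is on the table, in any order, and the steel pressure plate on top with its knurled boss up. Push the tray fully home and wind the spindle down until its sprung nose bears firmly on the boss, pushed at least 3 mm up into its sleeve. Do not knock over the two microscope objectives.

Things in the scene. Friction and masses are not known exactly. Their poses are not given: they have to be found in the camera images.
- press: grey bench screw press: bed 290 x 100 mm (x -210 to +80, rails 21 mm high), columns at y +-64 mm, crosshead 160 x 46 mm with its top at 165 mm, brass nut to 175 mm, above it spindle and handwheel. Origin on the table below the spindle axis; x to the back, z up. Fixed, placed differently each time. Left of it, at the left of the table, stand a tall microscope and a joystick: keep clear
- spindle (a joint): height of the spindle, m: 0 lowest, 0.038 highest. It rises 6 mm for each radian of the handwheel, and carries wheel and nose with it
- handwheel (a joint): angle of the handwheel, rad, 0 to 6.33: grows counterclockwise seen from above, which raises the spindle; clockwise lowers it. Friction about 0.2 N m; it stays where it is left
- wheel_grip (a point): centre of the handwheel's rim, on the spindle axis (vertical). The wheel is steel, level, 60 mm in outer diameter, rim 13 mm high, three spokes; this point is 206 mm above the table when the spindle is at 0 and rises with it. Can be gripped across its diameter from above
- nose (a joint): how far the sprung nose is pushed up into its sleeve, m: 0 hanging free, 0.008 fully in; spring 2.5 N per mm
- nose_tip (a point): centre of the flat underside of the nose, a steel plunger 20 mm in diameter at the spindle's lower end; 39 mm above the tray's surface with spindle and nose at 0
- tray (a joint): how far the tray is pulled out of the press, m: 0 fully home (centre right below the spindle), 0.14 right out; it slides along the press's -x with 1.5 N friction
- tray_center (a point): centre of the two engraved rings (51 and 57 mm in diameter) on the flat upper surface of the aluminium tray, 28 mm above the table; the tray is 72 mm wide and moves with joint tray. Its x axis is the press's x
- tray_knob (a point): middle of the black upright knob at the front end of the tray, 107 mm from tray_center along the press's -x; 18 mm in diameter, its top 9 mm above this point, gripping height 18 mm; grip from above to pull and push the tray
- rubber_pad: flat black rubber disc 56 mm in diameter, 8 mm thick, 24 g, lying flat; origin at the centre of its underside
- pressure_plate: steel disc 52 mm in diameter and 8 mm thick with a dark knurled boss on top, 22 mm in diameter and 12 mm high (20 mm in all), 0.16 kg; grip it by the boss. Origin at the centre of its underside, z up through the boss
- blank_a: round amber glass-ceramic mirror blank, a plain disc 50 mm in diameter and 10 mm thick, 50 g, lying flat; origin at the centre of its underside, z up. May be absent
- blank_b: round amber glass-ceramic mirror blank, a plain disc 50 mm in diameter and 10 mm thick, 50 g, lying flat; origin at the centre of its underside, z up. May be absent
- blank_c: round amber glass-ceramic mirror blank, a plain disc 50 mm in diameter and 10 mm thick, 50 g, lying flat; origin at the centre of its underside, z up. May be absent
- blank_d: round amber glass-ceramic mirror blank, a plain disc 50 mm in diameter and 10 mm thick, 50 g, lying flat; origin at the centre of its underside, z up. May be absent
- objective_a: microscope objective, white metal, standing on the table left of the press, 35 mm in diameter, 58 mm high; origin at the centre of its underside
- objective_b: a second objective next to it, 31 mm in diameter, 50 mm high; origin at the centre of its underside
There are look-alikes about, which are no part of the job. Leave any green or purple look-alike of the pressure_plate alone.

How it is judged (in metres and radians):
On the way, in this order (a step that is already met when the one before it is completed fails the run):
1. the spindle is wound up to the top and the tray pulled right out (value of joint spindle above 0.034 m and value of joint tray above 0.13 m), for 0.2 s.
2. the whole pile stands centred on the tray, pad below, plate on top (horizontal distance between each of blank_a, blank_b, blank_c, blank_d, rubber_pad, pressure_plate and tray_center below 0.006 m and angle between the z axis of each of blank_a, blank_b, blank_c, blank_d, rubber_pad, pressure_plate and the z axis of tray_center, either way round below 0.06 rad and z of rubber_pad in the frame of tray_center below 0.008 m and z of each of blank_a, blank_b, blank_c, blank_d in the frame of pressure_plate below -0.004 m and z of each of blank_a, blank_b, blank_c, blank_d, pressure_plate in the frame of tray_center above 0.003 m and angle between pressure_plate's own z axis and vertical below 0.06 rad and value of joint tray above 0.1 m and linear speed of each of blank_a, blank_b, blank_c, blank_d, rubber_pad, pressure_plate below 0.02 m/s), for 0.3 s.
3. the tray with the pile is pushed fully home (horizontal distance between each of blank_a, blank_b, blank_c, blank_d, rubber_pad, pressure_plate and tray_center below 0.006 m and angle between the z axis of each of blank_a, blank_b, blank_c, blank_d, rubber_pad, pressure_plate and the z axis of tray_center, either way round below 0.06 rad and z of rubber_pad in the frame of tray_center below 0.008 m and z of each of blank_a, blank_b, blank_c, blank_d in the frame of pressure_plate below -0.004 m and z of each of blank_a, blank_b, blank_c, blank_d, pressure_plate in the frame of tray_center above 0.003 m and angle between pressure_plate's own z axis and vertical below 0.06 rad and value of joint tray below 0.004 m), for 0.2 s.
At the end, for the whole second after the job is handed in: The tray is home (within 4 mm); on it, all within 6 mm of its centre and lying flat (within 0.06 rad), the rubber pad undermost, the blanks that are present, and the pressure plate on top, boss up; the sprung nose is pushed in by more than 2.5 mm; everything at rest (all of step 3 and linear speed of each of blank_a, blank_b, blank_c, blank_d, rubber_pad, pressure_plate below 0.02 m/s and value of joint nose above 0.0025 m); the robot touches nothing.
It fails at once if an objective is knocked over (angle between any of objective_a, objective_b's own z axis and vertical above 0.6 rad).
Of blank_a, blank_b, blank_c, blank_d only 2 to 4 are there at a start; the rules pass over those that are not, and their reading is None.
At some moment in a run one of rubber_pad may be knocked a few centimetres aside while the robot is not near it.
Once in a run the grip may slacken for a moment while it holds something.
It also fails if it takes over 210 s, if anything falls off the work surface, if the arm or the gripper's body presses on something with over 40 N, if the wrist force passes 120 N, or if a joint passes its speed limit or range.

## Working session

There is one attempt and no reset: what is moved stays moved. The work goes in short steps, Python scripts to look and compute and a tool call to move; the robot and the scene stay as the last step left them, time stands still between calls to the robot, and variables do not carry over. Pictures are saved under pics/ and viewed, at most 14 in all, crops included, and the job is handed in when it is done.

Besides the shell and the picture viewer there is one more tool, called after "Request:" in YAML: its name, and indented under it one key for each argument. jog_arm: Moves the arm, as the interface text tells. Its arguments: {"type":"object","properties":{"rows":{"type":"array"},"claw":{"type":"number"}},"required":["rows"]}

```bash
mkdir -p pics; cat > h.py <<'E'
import numpy as np, cv2
from station import sense, capture, camera_model, finish_job, finger_overhang
def shot(n,f):
    im=capture(n); cv2.imwrite('pics/'+f+'.png',cv2.cvtColor(im,cv2.COLOR_RGB2BGR)); return im
def K(n):
    c=camera_model(n); f=210/np.tan(np.radians(c['fovy'])/2); return c,f
def ray(n,u,v,z):
    c,f=K(n); d=np.array(c['rotation'])@np.array([(u-c['cx'])/f,(v-c['cy'])/f,1]); e=np.array(c['eye'])
    return e+d*(z-e[2])/d[2]
def proj(n,p):
    c,f=K(n); q=np.array(c['rotation']).T@(np.array(p)-np.array(c['eye'])); return np.array([c['cx']+f*q[0]/q[2],c['cy']+f*q[1]/q[2]])
E
python3 - <<'E'
from h import *
for n in('scene','top'):
    shot(n,n+'0'); print(n,camera_model(n))
    im=cv2.imread(f'pics/{n}0.png'); cv2.imwrite(f'pics/{n}0b.png',cv2.resize(im,(800,600),interpolation=cv2.INTER_CUBIC))
s=sense(); print(s, finger_overhang)
E
```

```text
scene {'fovy': 47.63558822750539, 'cx': 289.10121679528356, 'cy': 204.9574677753923, 'eye': array([0.05190704, 0.83643695, 0.60265358]), 'rotation': array([[-0.8856137 , -0.17410435,  0.4305532 ],
       [-0.46439153,  0.34270947, -0.81663378],
       [-0.00537516, -0.92316732, -0.38436079]])}
top {'fovy': 54.9396599701587, 'cx': 277.7459018128377, 'cy': 208.29595430607048, 'eye': array([ 0.4790522 , -0.14021065,  1.19670483]), 'rotation': array([[-0.01424148, -0.99571013,  0.09142494],
       [-0.9998962 ,  0.01398189, -0.00347926],
       [ 0.00218604, -0.091465  , -0.99580589]])}
{'time_s': 0.1, 'joints': array([-5.69761584e+01,  2.20868274e+01,  3.89909690e-01, -2.33180508e-02,
       -6.84108924e+01, -1.48166460e+01]), 'joint_velocities': array([-0.05229363, -0.0181526 ,  0.16603898,  0.14861269,  0.09484797,
       -0.01679627]), 'effort': array([-4.06751878e-04, -3.91688490e+01,  1.87936270e+01,  4.23195809e+00,
        1.34389472e-02, -8.06993648e-05]), 'tcp_pos': array([ 0.19518591, -0.59333936,  0.29128478]), 'ee_rot': array([[-9.49979667e-01, -3.12310951e-01, -7.08166796e-04],
       [-3.12311733e-01,  9.49977999e-01,  1.78386321e-03],
       [ 1.15622859e-04,  1.91580258e-03, -9.99998158e-01]]), 'wrist_force': array([-0.20408789, -0.120405  , -0.05122576]), 'moment': array([ 0.01026694,  0.02182297, -0.02991027]), 'gripper_force': 0.0, 'gripper_width': 0.998233301312133} 0.0697
```

View pics/scene0b.png

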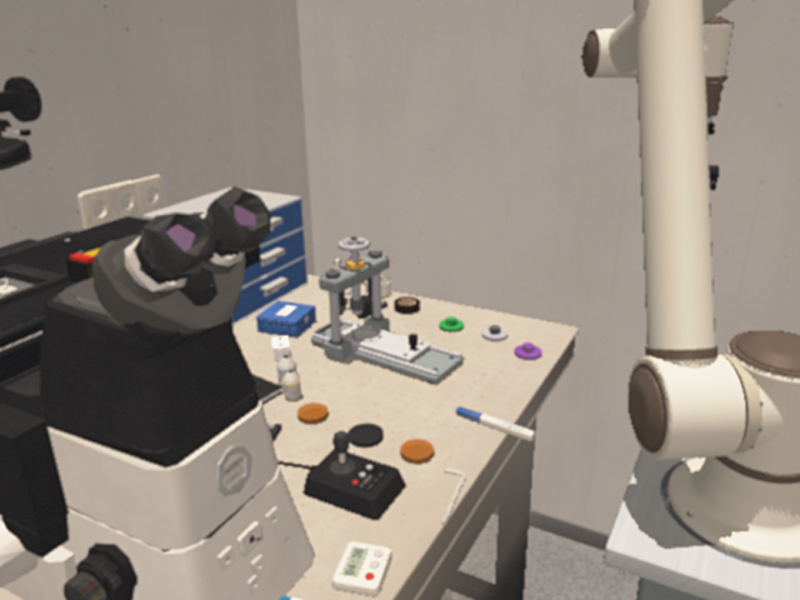

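View pics/top0b.png

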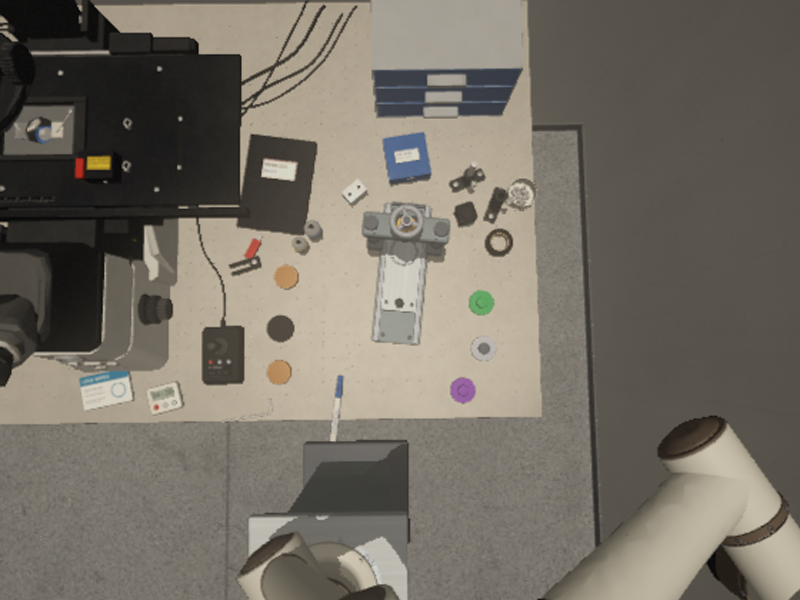

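Candidates, in top-view 800x600 px:
- **Amber blanks:** (286,277) and (278,372). The dark ring at (499,242) could be mistaken for one.
- **Black discs:** the pad at (280,328).
- **Plates:** steel grey at (483,348), with green (481,303) and purple (462,390) as look-alikes to leave alone.
- **Objectives:** (313,230) and (300,244).

I'll check these in one close crop.

```bash
python3 - <<'E'
from h import *
im=cv2.imread('pics/top0.png')
a=im[120:285,165:385]  # 220x165
a=cv2.resize(a,(800,600),interpolation=cv2.INTER_CUBIC)
cv2.imwrite('pics/c1.png',a)
s=cv2.imread('pics/scene0.png')[160:340,180:420]
cv2.imwrite('pics/c2.png',cv2.resize(s,(800,600),interpolation=cv2.INTER_CUBIC))
hsv=cv2.cvtColor(im,cv2.COLOR_BGR2HSV)
def blobs(m,z,tag):
    n,l,st,c=cv2.connectedComponentsWithStats(m.astype(np.uint8))
    for i in range(1,n):
        if st[i,4]>80: print(tag,c[i],st[i],ray('top',*c[i],z))
blobs((hsv[...,0]>5)&(hsv[...,0]<20)&(hsv[...,1]>110)&(hsv[...,2]>90),.008,'amber')
d=np.zeros(im.shape[:2],bool); d[210:250,180:212]=1
blobs((hsv[...,2]<90)&d,.007,'pad')
E
```

```text
amber [199.93782383 193.33678756] [192 186  17  16 193] [0.63594812 0.08561121 0.008     ]
amber [195.08292683 259.81463415] [187 252  17  16 205] [0.44053597 0.09912021 0.008     ]
pad [196.14056225 229.48594378] [188 221  18  18 249] [0.52904728 0.096607   0.007     ]
```

View pics/c1.png

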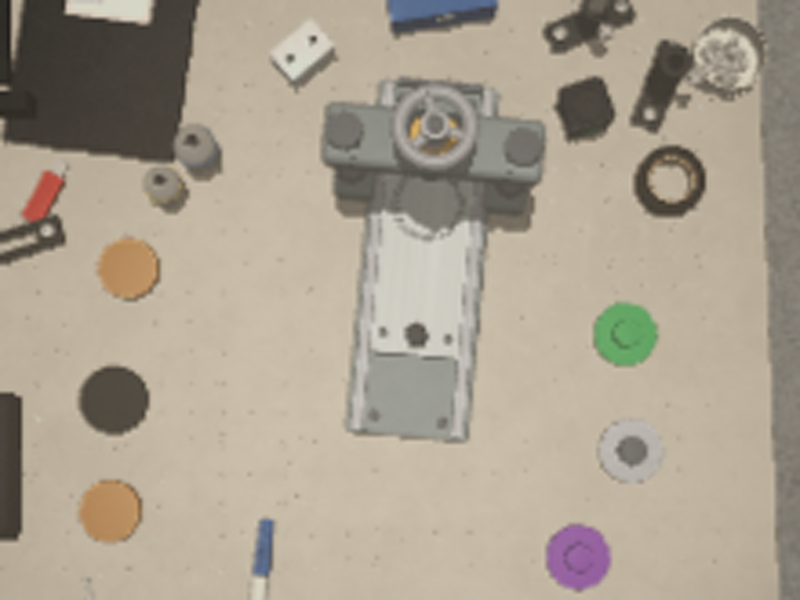

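View pics/c2.png

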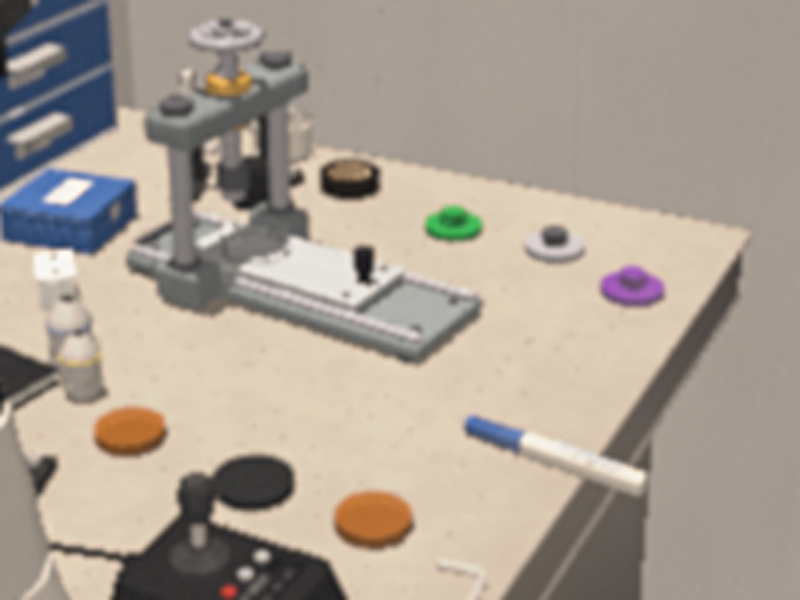

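```bash
cat >> h.py <<'E'
def tri(pt,ps):
    A=[];b=[]
    for n,uv in(('top',pt),('scene',ps)):
        c,f=K(n); e=np.array(c['eye']); d=ray(n,*uv,0)-e; d/=np.linalg.norm(d); P=np.eye(3)-np.outer(d,d); A.append(P); b.append(P@e)
    x,r,*_=np.linalg.lstsq(np.vstack(A),np.hstack(b),rcond=None); return x, np.sqrt(r)
def C1(u,v): return (165+u/3.636,120+v/3.636)
def C2(u,v): return (180+u/3.3333,160+v/3.3333)
E
python3 - <<'E'
from h import *
np.set_printoptions(precision=4,suppress=True)
print('knobtop',tri(C1(416,334),C2(364,250)))
print('wheel',tri(C1(434,125),C2(226,36)))
print('postL',tri(C1(346,128),C2(176,105)));print('postR',tri(C1(523,146),C2(276,60)))
for p in [(348,432),(467,438),(382,82),(497,90)]: print('bed',ray('top',*C1(*p),.021))
print('postL',ray('top',*C1(346,128),.17),'R',ray('top',*C1(523,146),.17))
print('plate boss',ray('top',*C1(632,450),.02), 'plate',ray('top',*C1(631,451),.008))
print('objs',tri(C1(200,140),C2(67,305)),tri(C1(165,182),C2(80,345)))
for p in[(125,300),(105,250)]: pass
E
```

```text
knobtop (array([ 0.5729, -0.1492,  0.0537]), array([0.0014]))
wheel (array([ 0.703 , -0.163 ,  0.2063]), array([0.0027]))
postL (array([ 0.7106, -0.1011,  0.168 ]), array([0.0024]))
postR (array([ 0.696 , -0.2268,  0.1673]), array([0.0024]))
bed [ 0.4988 -0.0936  0.021 ]
bed [ 0.4926 -0.1885  0.021 ]
bed [ 0.7832 -0.1243  0.021 ]
bed [ 0.7753 -0.218   0.021 ]
postL [ 0.7117 -0.1003  0.17  ] R [ 0.697  -0.2258  0.17  ]
plate boss [ 0.4812 -0.3201  0.02  ] plate [ 0.4804 -0.3211  0.008 ]
objs (array([0.7311, 0.0204, 0.0474]), array([0.0004])) (array([0.6991, 0.0495, 0.0368]), array([0.0014]))
```

The crops show two amber blanks at c1 (128,268) and (110,511), the pad at (115,400), and the steel plate with dark boss at (632,450). The press is yawed about -6.2° with its origin near (0.704,-0.163). The spindle is low. First I'll wind the wheel.

Request:
jog_arm:
  rows:
    - [[0,0,-0.01,0.18],[0,0,-0.01,0.18],[0,0,-0.01,0.18],[0,0,-0.01,0.18],[0,0,-0.01,0.18],[0,0,0,0.18],[0,0,0,0.18],[0,0,0,0.18]]

```text
time_s: 1.1
tcp_pos: [0.1953, -0.5935, 0.3416]
ee_rot: [[-0.428, 0.904, -0.0], [0.904, 0.428, 0.001], [0.001, 0.0, -1.0]]
wrist_force: [0.7, -0.3, 0.1]
gripper_width: 0.997
gripper_force: 0.0
```

```bash
cat >> h.py <<'E'
def go(x,y,z,yaw=None,pr=True):
    "remaining shift in tool axes to TCP target; yaw of tool y axis (deg)"
    s=sense(); R=np.array(s['ee_rot']); p=np.array(s['tcp_pos'])
    ang=np.degrees(np.arctan2(R[1,1],R[0,1]))
    print('t',s['time_s'],'p',p.round(4),'yangle',ang.round(2),'j6',s['joints'][5].round(1),'j1',s['joints'][0].round(1),'F',np.round(s['wrist_force'],1),'w',round(s['gripper_width'],3),'gf',round(s['gripper_force'],1))
    print('tool shift',(R.T@(np.array([x,y,z])-p)).round(4))
    if yaw is not None:
        d=-((yaw-ang+90)%180-90); print('turn(rad, +=cw)',np.radians(d).round(4))
        th=-np.radians(d); Rz=np.array([[np.cos(th),-np.sin(th),0],[np.sin(th),np.cos(th),0],[0,0,1]])
        print('shift after turn',((Rz@R).T@(np.array([x,y,z])-p)).round(4))
E
python3 -c "
from h import *
go(.704,-.163,.33)"
```

```text
t 1.1 p [ 0.1953 -0.5935  0.3416] yangle 25.36 j6 -97.7 j1 -57.0 F [ 0.7 -0.3  0.1] w 0.997 gf 0.0
tool shift [0.1711 0.6441 0.0119]
```

Request:
jog_arm:
  rows:
    - [[0.0107,0.0403,0.0008,0],[0.0107,0.0403,0.0008,0],[0.0107,0.0403,0.0008,0],[0.0107,0.0403,0.0008,0],[0.0107,0.0403,0.0008,0],[0.0107,0.0403,0.0008,0],[0.0107,0.0403,0.0008,0],[0.0107,0.0403,0.0008,0],[0.0107,0.0403,0.0008,0],[0.0107,0.0403,0.0008,0],[0.0107,0.0403,0.0008,0],[0.0107,0.0403,0.0008,0],[0.0107,0.0403,0.0008,0],[0.0107,0.0403,0.0008,0],[0.0107,0.0403,0.0008,0.14],[0.0107,0.0403,0,0.14],[0,0,0,0.14],[0,0,0,0.14],[0,0,0,0]]

```text
time_s: 3.48
tcp_pos: [0.7007, -0.2056, 0.3267]
ee_rot: [[0.04, 0.999, 0.004], [0.998, -0.041, 0.042], [0.042, 0.002, -0.999]]
wrist_force: [-0.4, 0.5, -0.4]
gripper_width: 1.006
gripper_force: 0.0
```

```bash
python3 -c "
from h import *
go(.704,-.163,.257)
im=shot('top','w1')
cv2.imwrite('pics/w1c.png',cv2.resize(im[105:225,220:380],(800,600),interpolation=cv2.INTER_CUBIC))
print(camera_model('top')['eye'])"
```

```text
t 3.475 p [ 0.7007 -0.2056  0.3267] yangle -2.33 j6 -177.4 j1 -4.5 F [-0.4  0.5 -0.4] w 1.006 gf 0.0
tool shift [0.0398 0.0014 0.0714]
[ 0.4790522  -0.14021065  1.19670483]
```

Request:
jog_arm:
  rows:
    - [[0,0,0,-0.15],[0,0,0,-0.15],[0,0,0,0],[0,0,0,0]]

```text
time_s: 4.03
tcp_pos: [0.7012, -0.2029, 0.3278]
ee_rot: [[-0.258, 0.966, 0.005], [0.965, 0.258, 0.041], [0.039, 0.016, -0.999]]
wrist_force: [0.5, 0.8, 0.2]
gripper_width: 0.999
gripper_force: 0.0
```

```bash
python3 -c "
from h import *
print(sense()['joints'],sense()['ee_rot'][2])
go(.704,-.163,.257)"
```

```text
[  -4.29500513   31.94464431   22.53625267   -2.42138414  -80.47677711
 -160.33806273] [ 0.03862472  0.01577422 -0.99912927]
t 4.025 p [ 0.7012 -0.2029  0.3278] yangle 14.95 j6 -160.3 j1 -4.3 F [0.5 0.8 0.2] w 0.999 gf 0.0
tool shift [0.035  0.0119 0.0724]
```

Request:
jog_arm:
  rows:
    - [[0,0,0,-0.18],[0,0,0,-0.18],[0,0,0,-0.18],[0,0,0,-0.18],[0,0,0,-0.18],[0,0,0,-0.18],[0,0,0,-0.18],[0,0,0,-0.18],[0,0,0,-0.18],[0,0,0,-0.18],[0,0,0,-0.18],[0,0,0,-0.18],[0,0,0,-0.18],[0,0,0,-0.18],[0,0,0,-0.18],[0,0,0,-0.18],[0,0,0,-0.18],[0,0,0,-0.18],[0,0,0,-0.18],[0,0,0,-0.18]]

```text
time_s: 6.52
tcp_pos: [0.7012, -0.2032, 0.3278]
ee_rot: [[0.664, -0.748, 0.005], [-0.748, -0.663, 0.041], [-0.027, -0.031, -0.999]]
wrist_force: [0.4, 0.9, 0.1]
gripper_width: 0.997
gripper_force: 0.0
```

Request:
jog_arm:
  rows:
    - [[0,0,0,-0.18],[0,0,0,-0.18],[0,0,0,-0.18],[0,0,0,-0.18],[0,0,0,-0.18],[0,0,0,-0.18],[0,0,0,-0.18],[0,0,0,-0.18],[0,0,0,-0.18],[0,0,0,-0.18],[0,0,0,-0.18],[0,0,0,-0.18],[0,0,0,-0.1],[0,0,0,-0.1],[0,0,0,0]]

```text
time_s: 8.4
tcp_pos: [0.7025, -0.1837, 0.3286]
ee_rot: [[0.092, 0.996, 0.005], [0.996, -0.092, 0.022], [0.022, 0.002, -1.0]]
wrist_force: [-0.2, -0.2, -0.5]
gripper_width: 0.995
gripper_force: 0.0
```

```bash
python3 -c "
from h import *
print(sense()['joints'],sense()['ee_rot'])
go(.704,-.163,.257)"
```

```text
[ -2.36475953  31.36256222  21.24162403  -1.28911123 -79.67515033
 177.31844884] [[ 0.09188771  0.99575915  0.00451284]
 [ 0.99551992 -0.09196519  0.02196555]
 [ 0.02228742  0.00247426 -0.99974854]]
t 8.4 p [ 0.7025 -0.1837  0.3286] yangle -5.28 j6 177.3 j1 -2.4 F [-0.2 -0.2 -0.5] w 0.995 gf 0.0
tool shift [ 0.0191 -0.0006  0.072 ]
```

Request:
jog_arm:
  rows:
    - [[0,0,0,-0.1],[0,0,0,0]]

```text
time_s: 8.65
tcp_pos: [0.7021, -0.1576, 0.3283]
ee_rot: [[0.039, 0.999, 0.005], [0.999, -0.039, -0.007], [-0.007, 0.006, -1.0]]
wrist_force: [0.1, -0.8, 0.5]
gripper_width: 0.998
gripper_force: 0.0
```

```bash
python3 -c "
from h import *
print(sense()['joints'],sense()['ee_rot'])
go(.704,-.163,.257)"
```

```text
[  0.32646646  30.44508331  18.99952966   0.43424683 -78.24667112
 177.33584965] [[ 0.0392857   0.99921332  0.00541944]
 [ 0.99920229 -0.03924519 -0.0073893 ]
 [-0.0071708   0.00570541 -0.99995801]]
t 8.65 p [ 0.7021 -0.1576  0.3283] yangle -2.25 j6 177.3 j1 0.3 F [ 0.1 -0.8  0.5] w 0.998 gf 0.0
tool shift [-0.0049  0.0017  0.0714]
```

Request:
jog_arm:
  rows:
    - [[0,0,0,0.18],[0,0,0,0.18],[0,0,0,0.18],[0,0,0,0.18],[0,0,0,0.18],[0,0,0,0.18],[0,0,0,0.18],[0,0,0,0.18],[0,0,0,0.18],[0,0,0,0.18],[0,0,0,0.18],[0,0,0,0.18],[0,0,0,0.18],[0,0,0,0.18],[0,0,0,0.18],[0,0,0,0.18],[0,0,0,0.18],[0,0,0,0.18],[0,0,0,0.18],[0,0,0,0.18]]

```text
time_s: 11.15
tcp_pos: [0.702, -0.1601, 0.3283]
ee_rot: [[-0.486, -0.874, 0.006], [-0.874, 0.486, -0.007], [0.004, -0.009, -1.0]]
wrist_force: [1.1, 0.5, 0.8]
gripper_width: 1.0
gripper_force: 0.0
```

Request:
jog_arm:
  rows:
    - [[0,0,0,0.18],[0,0,0,0.18],[0,0,0,0.18],[0,0,0,0.18],[0,0,0,0.18],[0,0,0,0.18],[0,0,0,0.18],[0,0,0,0.18],[0,0,0,0.18],[0,0,0,0.18],[0,0,0,0.18],[0,0,0,0.18],[0,0,0,0.18],[0,0,0,0.12],[0,0,0,0]]

```text
time_s: 13.02
tcp_pos: [0.7021, -0.1601, 0.3283]
ee_rot: [[-0.181, 0.983, 0.006], [0.983, 0.181, -0.007], [-0.008, 0.004, -1.0]]
wrist_force: [0.3, -1.0, -0.1]
gripper_width: 1.001
gripper_force: 0.0
```

```bash
python3 -c "
from h import *
print(sense()['joints'],sense()['ee_rot'])
go(.704,-.163,.257)"
```

```text
[ 1.21745209e-01  3.04946467e+01  1.90775671e+01  4.32498163e-01
 -7.82551156e+01 -1.69765443e+02] [[-0.18123563  0.98342294  0.00574245]
 [ 0.9834047   0.18127535 -0.00737822]
 [-0.00829688  0.00430996 -0.99995629]]
t 13.025 p [ 0.7021 -0.1601  0.3283] yangle 10.44 j6 -169.8 j1 0.1 F [ 0.3 -1.  -0.1] w 1.001 gf 0.0
tool shift [-0.0027  0.0011  0.0713]
```

Request:
jog_arm:
  rows:
    - [[-0.001,0.0005,0.018,0],[-0.001,0.0005,0.018,0],[-0.001,0,0.018,0],[0,0,0.017,0],[0,0,0,0]]

```text
time_s: 13.65
tcp_pos: [0.7032, -0.163, 0.2546]
ee_rot: [[-0.181, 0.983, 0.001], [0.983, 0.181, -0.007], [-0.007, -0.0, -1.0]]
wrist_force: [0.9, -0.0, -0.2]
gripper_width: 0.998
gripper_force: 0.0
```

Request:
jog_arm:
  claw: 0
  rows:
    - [[0,0,0,0],[0,0,0,0],[0,0,0,0],[0,0,0,0],[0,0,0,0]]

```text
time_s: 14.28
tcp_pos: [0.7038, -0.1631, 0.2579]
ee_rot: [[-0.181, 0.983, 0.006], [0.983, 0.181, -0.008], [-0.009, 0.004, -1.0]]
wrist_force: [-2.6, -0.1, 3.2]
gripper_width: 0.68
gripper_force: 30.0
```

```bash
python3 -c "
from h import *
go(.704,-.163,.257)
im=shot('scene','w2')
cv2.imwrite('pics/w2c.png',cv2.resize(im[130:250,180:340],(800,600),interpolation=cv2.INTER_CUBIC))"
```

```text
t 14.275 p [ 0.7038 -0.1631  0.2579] yangle 10.43 j6 -169.6 j1 -0.1 F [-2.6 -0.1  3.2] w 0.68 gf 30.0
tool shift [0.0001 0.0002 0.0009]
```

View pics/w2c.png

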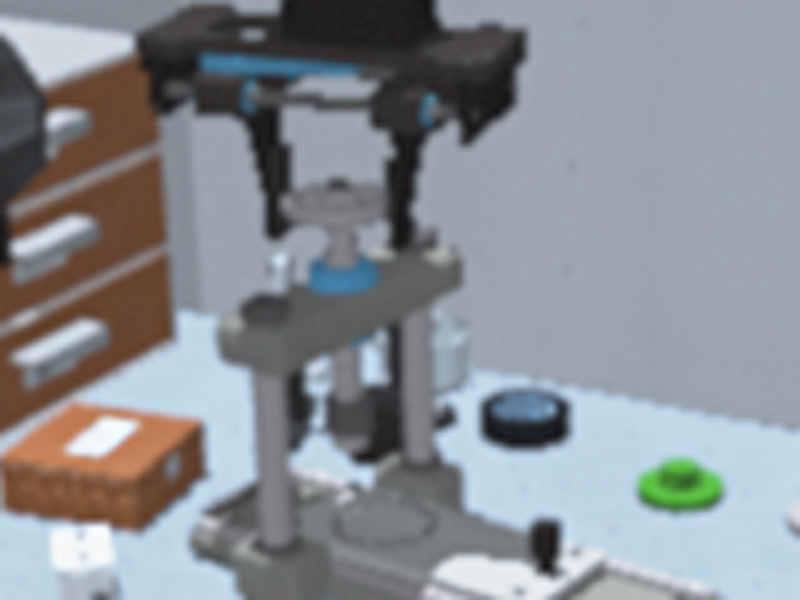

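The gripper holds the wheel at its rim: 59 mm opening, fingers at crop (275,200) and (400,210). Now I'll wind it counterclockwise.

Request:
jog_arm:
  rows:
    - [[0,0,-0.0011,-0.18],[0,0,-0.0011,-0.18],[0,0,-0.0011,-0.18],[0,0,-0.0011,-0.18],[0,0,-0.0011,-0.18],[0,0,-0.0011,-0.18],[0,0,-0.0011,-0.18],[0,0,-0.0011,-0.18]]

```text
time_s: 15.32
tcp_pos: [0.7039, -0.1624, 0.2666]
ee_rot: [[-0.998, -0.056, 0.006], [-0.056, 0.998, -0.005], [-0.006, -0.006, -1.0]]
wrist_force: [-1.3, 0.7, 3.1]
gripper_width: 0.679
gripper_force: 30.0
```

```bash
python3 -c "
from h import *
go(.704,-.163,.257)
print(sense()['moment'])"
```

```text
t 15.325 p [ 0.7039 -0.1624  0.2666] yangle 93.19 j6 -86.8 j1 -0.1 F [-1.3  0.7  3.1] w 0.679 gf 30.0
tool shift [-0.     -0.0005  0.0096]
[ 1.20388184  0.48709631 -0.27555615]
```

Request:
jog_arm:
  rows:
    - [[0,0,-0.0011,-0.18],[0,0,-0.0011,-0.18],[0,0,-0.0011,-0.18],[0,0,-0.0011,-0.18],[0,0,-0.0011,-0.18],[0,0,-0.0011,-0.18],[0,0,-0.0011,-0.18],[0,0,-0.0011,-0.18],[0,0,-0.0011,-0.18],[0,0,-0.0011,-0.18],[0,0,-0.0011,-0.18],[0,0,-0.0011,-0.18],[0,0,-0.0011,-0.18],[0,0,-0.0011,-0.18],[0,0,-0.0011,-0.18],[0,0,-0.0011,-0.18]]

```text
time_s: 17.32
tcp_pos: [0.7035, -0.1628, 0.2839]
ee_rot: [[0.979, -0.204, 0.005], [-0.204, -0.979, -0.007], [0.006, 0.006, -1.0]]
wrist_force: [-1.7, 1.0, 3.3]
gripper_width: 0.677
gripper_force: 30.0
```

```bash
python3 -c "
from h import *
go(.704,-.163,.257)
print(sense()['moment'])"
```

```text
t 17.325 p [ 0.7035 -0.1628  0.2839] yangle -101.77 j6 78.2 j1 -0.1 F [-1.7  1.   3.3] w 0.677 gf 30.0
tool shift [ 0.0004 -0.0001  0.0269]
[ 0.08388056  0.68688999 -0.29084212]
```

Request:
jog_arm:
  rows:
    - [[0,0,-0.0011,-0.18],[0,0,-0.0011,-0.18],[0,0,-0.0011,-0.18],[0,0,-0.0011,-0.18],[0,0,-0.0011,-0.18],[0,0,-0.0011,-0.18]]

```text
time_s: 18.08
tcp_pos: [0.7034, -0.1629, 0.2904]
ee_rot: [[0.641, 0.767, 0.005], [0.767, -0.641, -0.007], [-0.003, 0.008, -1.0]]
wrist_force: [-1.3, -0.8, 2.6]
gripper_width: 0.677
gripper_force: 30.0
```

```bash
python3 -c "
from h import *
go(.704,-.163,.257)
print(sense()['moment'])"
```

```text
t 18.075 p [ 0.7034 -0.1629  0.2904] yangle -39.9 j6 140.1 j1 -0.1 F [-1.3 -0.8  2.6] w 0.677 gf 30.0
tool shift [0.0004 0.0002 0.0334]
[-0.10548978  0.62641703 -0.21055098]
```

Request:
jog_arm:
  rows:
    - [[0,0,-0.0011,-0.18],[0,0,-0.0011,-0.18],[0,0,-0.0011,-0.18],[0,0,0,0]]

```text
time_s: 18.58
tcp_pos: [0.7036, -0.163, 0.2936]
ee_rot: [[0.162, 0.987, 0.005], [0.987, -0.162, -0.008], [-0.007, 0.006, -1.0]]
wrist_force: [-2.1, -0.6, 1.5]
gripper_width: 0.677
gripper_force: 30.0
```

```bash
python3 -c "
from h import *
go(.704,-.163,.257)
print(sense()['moment'])"
```

```text
t 18.575 p [ 0.7036 -0.163   0.2936] yangle -9.33 j6 170.7 j1 -0.1 F [-2.1 -0.6  1.5] w 0.677 gf 30.0
tool shift [0.0003 0.0002 0.0366]
[-0.33281229  0.5391956   0.12633123]
```

Request:
jog_arm:
  claw: 1
  rows:
    - [[0,0,0,0],[0,0,0,0],[0,0,0,0],[0,0,-0.02,0],[0,0,-0.03,0],[0,0,0,0.17],[0,0,0,0.17],[0,0,0,0.17],[0,0,0,0.17],[0,0,0,0.17],[0,0,0,0.17],[0,0,0,0.17],[0,0,0,0.17],[0,0,0,0.156]]

```text
time_s: 20.32
tcp_pos: [0.7036, -0.1623, 0.3434]
ee_rot: [[0.994, -0.112, 0.006], [-0.112, -0.994, -0.007], [0.007, 0.007, -1.0]]
wrist_force: [0.5, 0.4, 0.4]
gripper_width: 1.0
gripper_force: 0.0
```

```bash
python3 -c "
from h import *
go(.573,-.149,.2,83.8)
print(sense()['ee_rot'][:,2])"
```

```text
t 20.325 p [ 0.7036 -0.1623  0.3434] yangle -96.42 j6 83.6 j1 -0.1 F [0.5 0.4 0.4] w 1.0 gf 0.0
tool shift [-0.1322  0.0005  0.1426]
turn(rad, +=cw) -0.0039
shift after turn [-0.1322 -0.      0.1426]
[ 0.0057556  -0.00722924 -0.9999573 ]
```

Request:
jog_arm:
  rows:
    - [[-0.033,0,0,0],[-0.033,0,0,0],[-0.033,0,0,0],[-0.033,0,0.01,0],[0,0,0.04,0],[0,0,0.04,0],[0,0,0.04,0],[0,0,0.04,0],[-0.001,-0.0015,0.035,0],[0,0,0.02,0],[0,0,0.015,0],[0,0,0,0]]

```text
time_s: 21.82
tcp_pos: [0.5724, -0.1485, 0.1018]
ee_rot: [[0.994, -0.106, 0.004], [-0.106, -0.994, -0.007], [0.004, 0.007, -1.0]]
wrist_force: [-0.1, 0.4, -0.7]
gripper_width: 1.001
gripper_force: 0.0
```

```bash
python3 -c "
from h import *
go(.573,-.149,.101,83.8)
shot('scene','k1');im=cv2.imread('pics/k1.png')
cv2.imwrite('pics/k1c.png',cv2.resize(im[130:280,190:390],(800,600),interpolation=cv2.INTER_CUBIC))"
```

```text
t 21.825 p [ 0.5724 -0.1485  0.1018] yangle -96.11 j6 82.1 j1 1.3 F [-0.1  0.4 -0.7] w 1.001 gf 0.0
tool shift [0.0006 0.0004 0.0008]
turn(rad, +=cw) 0.0016
shift after turn [0.0006 0.0004 0.0008]
```

View pics/k1c.png

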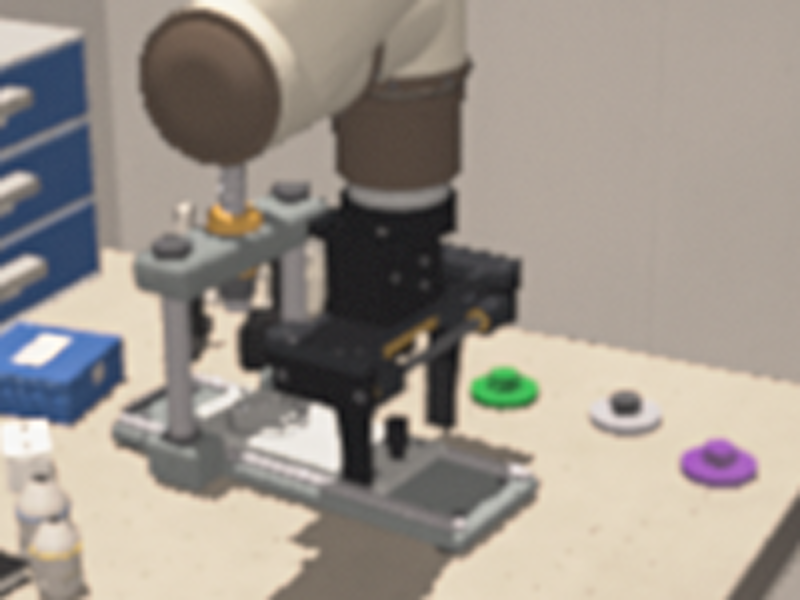

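The knob at crop (397,435) sits between the fingers, and the nose is raised. I'll close on it and pull.

Request:
jog_arm:
  claw: 0
  rows:
    - [[0,0,0,0],[0,0,0,0],[0,0,0,0],[0,0,0,0],[0,0,0,0],[0,0,0,0],[-0.01,0,0,0],[-0.02,0,0,0],[-0.02,0,0,0],[-0.02,0,0,0],[-0.02,0,0,0],[-0.01,0,0,0],[0,0,0,0]]

```text
time_s: 23.5
tcp_pos: [0.4729, -0.1379, 0.1023]
ee_rot: [[0.994, -0.106, 0.006], [-0.106, -0.994, -0.007], [0.006, 0.007, -1.0]]
wrist_force: [0.2, -0.3, 0.1]
gripper_width: 0.007
gripper_force: 0.0
```

Request:
jog_arm:
  rows:
    - [[-0.005,0,0,0],[-0.004,0,0,0],[0,0,0,0]]

```text
time_s: 23.88
tcp_pos: [0.4642, -0.137, 0.1019]
ee_rot: [[0.994, -0.106, 0.005], [-0.106, -0.994, -0.007], [0.006, 0.007, -1.0]]
wrist_force: [-0.2, 0.2, -0.5]
gripper_width: 0.007
gripper_force: 0.0
```

Request:
jog_arm:
  rows:
    - [[-0.003,0,0,0],[0,0,0,0]]

```text
time_s: 24.12
tcp_pos: [0.4612, -0.1367, 0.102]
ee_rot: [[0.994, -0.106, 0.005], [-0.106, -0.994, -0.007], [0.006, 0.007, -1.0]]
wrist_force: [-0.8, 0.2, 1.0]
gripper_width: 0.004
gripper_force: 0.0
```

```bash
python3 -c "
from h import *
shot('scene','k2');im=cv2.imread('pics/k2.png')[130:280,190:340]
shot('top','k2t');it=cv2.imread('pics/k2t.png')[140:290,210:335]
a=cv2.resize(im,(420,420),interpolation=cv2.INTER_CUBIC);b=cv2.resize(it,(350,420),interpolation=cv2.INTER_CUBIC)
cv2.imwrite('pics/k2c.png',np.hstack([a,b]))"
```

```text
(no output)
```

View pics/k2c.png

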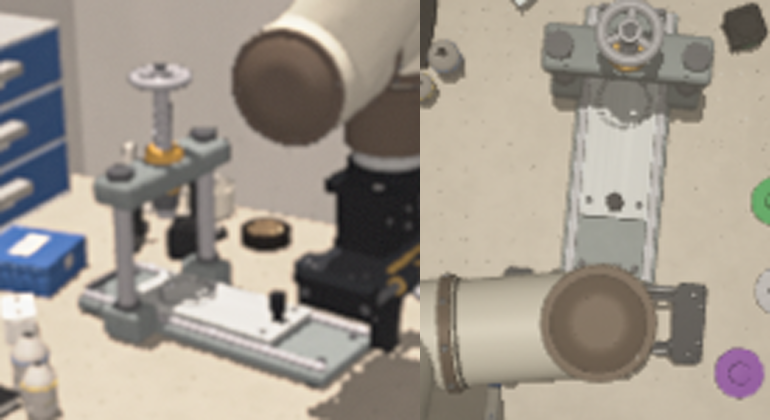

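The knob hasn't moved from (279.6,212) in the top picture. The spindle is visibly up. The fingers were still closing when I pulled, so I'll go back and wait longer this time.

Request:
jog_arm:
  claw: 0.5
  rows:
    - [[0,0,0,0],[0,0,0,0],[0,0,0,0],[0,0,0,0],[0,0,0,0],[0,0,0,0],[0.022,0,0,0],[0.03,0,0,0],[0.03,0,0,0],[0.02,0,0,0],[0.01,0,0,0],[0,0,0,0]]

```text
time_s: 25.72
tcp_pos: [0.5727, -0.1486, 0.1024]
ee_rot: [[0.994, -0.106, 0.005], [-0.106, -0.994, -0.007], [0.006, 0.007, -1.0]]
wrist_force: [-0.5, 0.8, 0.4]
gripper_width: 0.499
gripper_force: 0.0
```

Request:
jog_arm:
  claw: 0
  rows:
    - [[0,0,0,0],[0,0,0,0],[0,0,0,0],[0,0,0,0],[0,0,0,0],[0,0,0,0],[0,0,0,0],[0,0,0,0]]

```text
time_s: 26.72
tcp_pos: [0.5727, -0.1487, 0.1029]
ee_rot: [[0.994, -0.106, 0.006], [-0.106, -0.994, -0.008], [0.006, 0.007, -1.0]]
wrist_force: [-1.9, -0.9, 2.9]
gripper_width: 0.193
gripper_force: 29.9
```

Request:
jog_arm:
  rows:
    - [[-0.005,0,0,0],[-0.01,0,0,0],[-0.015,0,0,0],[-0.015,0,0,0],[-0.015,0,0,0],[-0.015,0,0,0],[-0.015,0,0,0],[-0.01,0,0,0],[-0.005,0,0,0],[0,0,0,0]]

```text
time_s: 27.98
tcp_pos: [0.4673, -0.1372, 0.1027]
ee_rot: [[0.994, -0.106, 0.005], [-0.106, -0.994, -0.007], [0.006, 0.007, -1.0]]
wrist_force: [-0.6, 0.1, 9.1]
gripper_width: 0.195
gripper_force: 30.0
```

Request:
jog_arm:
  rows:
    - [[-0.004,0,0,0],[-0.003,0,0,0],[0,0,0,0]]

```text
time_s: 28.35
tcp_pos: [0.461, -0.1366, 0.1028]
ee_rot: [[0.994, -0.106, 0.006], [-0.106, -0.994, -0.008], [0.007, 0.007, -1.0]]
wrist_force: [0.9, -0.3, 8.8]
gripper_width: 0.196
gripper_force: 30.0
```

Request:
jog_arm:
  rows:
    - [[-0.003,0,0,0],[0,0,0,0]]

```text
time_s: 28.6
tcp_pos: [0.4581, -0.1362, 0.1027]
ee_rot: [[0.994, -0.106, 0.007], [-0.106, -0.994, -0.007], [0.007, 0.007, -1.0]]
wrist_force: [0.4, -0.2, 8.3]
gripper_width: 0.192
gripper_force: 30.0
```

Request:
jog_arm:
  rows:
    - [[-0.003,0,0,0],[-0.001,0,0,0]]

```text
time_s: 28.85
tcp_pos: [0.4554, -0.1359, 0.1028]
ee_rot: [[0.994, -0.105, 0.01], [-0.105, -0.994, -0.008], [0.01, 0.007, -1.0]]
wrist_force: [4.8, -3.4, 3.5]
gripper_width: 0.196
gripper_force: 29.9
```

Request:
jog_arm:
  rows:
    - [[-0.002,0,0,0],[-0.001,0,0,0]]

```text
time_s: 29.1
tcp_pos: [0.455, -0.1358, 0.1028]
ee_rot: [[0.994, -0.105, 0.015], [-0.105, -0.994, -0.008], [0.016, 0.006, -1.0]]
wrist_force: [10.0, -7.0, -3.1]
gripper_width: 0.196
gripper_force: 29.9
```

Request:
jog_arm:
  claw: 0.8
  rows:
    - [[0,0,0,0],[0,0,0,0],[0,0,0,0],[0,0,0,0],[0,0,0,0],[0,0,-0.02,0],[0,0,-0.04,0],[0,0,-0.04,0],[0,0,0,0.17],[0,0,0,0.17],[0,0,0,0.17],[0,0,0,0.17],[0,0,0,0.17],[0,0,0,0.17],[0,0,0,0.17],[0,0,0,0.17],[0,0,0,0.1],[0,0,0,0]]

```text
time_s: 31.35
tcp_pos: [0.4507, -0.1348, 0.2018]
ee_rot: [[0.005, -1.0, 0.005], [-1.0, -0.006, -0.007], [0.007, -0.005, -1.0]]
wrist_force: [-1.0, -0.3, 0.4]
gripper_width: 0.8
gripper_force: 0.0
```

```bash
cat >> h.py <<'E'
def blobs(im,m,z,box=None):
    M=m.astype(np.uint8)
    if box: B=np.zeros_like(M); B[box[1]:box[3],box[0]:box[2]]=1; M*=B
    n,l,st,c=cv2.connectedComponentsWithStats(M)
    return [(c[i].round(1),st[i].tolist(),ray('top',*c[i],z).round(4)) for i in range(1,n) if st[i,4]>80]
def find(f):
    shot('top',f); im=cv2.imread(f'pics/{f}.png'); hsv=cv2.cvtColor(im,cv2.COLOR_BGR2HSV)
    print('amber',blobs(im,(hsv[...,0]>5)&(hsv[...,0]<20)&(hsv[...,1]>110)&(hsv[...,2]>90),.008))
    print('pad',blobs(im,(hsv[...,2]<90),.007,(175,190,235,270)))
E
python3 -c "
from h import *
print(sense()['ee_rot'][:,2])
find('p1')
go(.529,.0966,.2,0)"
```

```text
[ 0.00525254 -0.00730477 -0.99995952]
amber [(array([199.9, 193.3]), [192, 186, 17, 16, 193], array([0.6359, 0.0856, 0.008 ]))]
pad [(array([196.2, 229.5]), [188, 221, 18, 18, 248], array([0.5291, 0.0965, 0.007 ]))]
t 31.4 p [ 0.4507 -0.1349  0.2019] yangle -179.65 j6 -3.5 j1 3.4 F [-0.2  0.1  0.1] w 0.799 gf 0.0
tool shift [-0.231  -0.0797  0.0006]
turn(rad, +=cw) 0.0061
shift after turn [-0.2315 -0.0783  0.0006]
```

Request:
jog_arm:
  rows:
    - [[-0.029,-0.0098,0,0.006],[-0.029,-0.0098,0,0],[-0.029,-0.0098,0,0],[-0.029,-0.0098,0,0],[-0.029,-0.0098,0,0],[-0.029,-0.0098,0,0],[-0.029,-0.0098,0,0],[-0.029,-0.0098,0.01,0],[0,0,0.03,0],[0,0,0.03,0],[0,0,0.02,0],[0,0,0,0]]

```text
time_s: 32.9
tcp_pos: [0.529, 0.096, 0.1091]
ee_rot: [[-0.001, -1.0, 0.002], [-1.0, 0.001, -0.009], [0.009, -0.002, -1.0]]
wrist_force: [-0.2, 0.4, 0.5]
gripper_width: 0.803
gripper_force: 0.0
```

```bash
python3 -c "
from h import *
go(.529,.0963,.0712,0)
shot('top','p2');im=cv2.imread('pics/p2.png')
cv2.imwrite('pics/p2c.png',cv2.resize(im[140:290,220:420],(800,600),interpolation=cv2.INTER_CUBIC))"
```

```text
t 32.9 p [0.529  0.096  0.1091] yangle 179.97 j6 -28.5 j1 27.8 F [-0.2  0.4  0.5] w 0.803 gf 0.0
tool shift [-0.0007  0.0001  0.0379]
turn(rad, +=cw) -0.0005
shift after turn [-0.0007  0.0001  0.0379]
```

View pics/p2c.png

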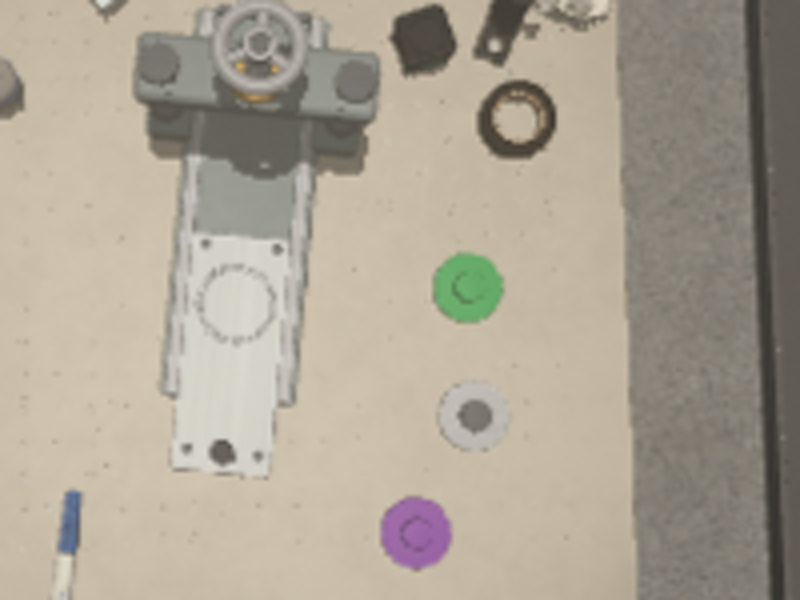

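The tray is right out. The ring centre is at crop (237,304), which is full (279.2,216), and the knob is at (222,453). Next I'll grip the pad.

Request:
jog_arm:
  rows:
    - [[0,0,0.018,0],[0,0,0.014,0],[0,0,0.005,0],[0,0,0,0]]

```text
time_s: 33.45
tcp_pos: [0.5303, 0.0961, 0.0737]
ee_rot: [[-0.001, -1.0, 0.006], [-1.0, 0.001, -0.008], [0.008, -0.006, -1.0]]
wrist_force: [-0.1, 0.4, 0.8]
gripper_width: 0.8
gripper_force: 0.0
```

Request:
jog_arm:
  claw: 0
  rows:
    - [[0,0,0,0],[0,0,0,0],[0,0,0,0],[0,0,0,0],[0,0,0,0],[0,0,0,0]]

```text
time_s: 34.2
tcp_pos: [0.5303, 0.0962, 0.0741]
ee_rot: [[-0.001, -1.0, 0.006], [-1.0, 0.001, -0.007], [0.007, -0.006, -1.0]]
wrist_force: [-1.1, -0.4, 5.1]
gripper_width: 0.622
gripper_force: 30.0
```

```bash
python3 -c "
from h import *
print(ray('top',279.25,216,.028))
go(.562,-.1475,.2,83.8)"
```

```text
[ 0.56385239 -0.14833664  0.028     ]
t 34.2 p [0.5303 0.0962 0.0741] yangle 179.92 j6 -28.6 j1 27.8 F [-1.1 -0.4  5.1] w 0.622 gf 30.0
tool shift [ 0.2446 -0.0328 -0.124 ]
turn(rad, +=cw) -1.464
shift after turn [ 0.0587  0.2381 -0.127 ]
```

Request:
jog_arm:
  rows:
    - [[0,0,-0.02,0],[0,0,-0.035,0],[0,0,-0.035,0],[0,0,-0.03,0],[0,0,0,-0.163],[0,0,0,-0.163],[0,0,0,-0.163],[0,0,0,-0.163],[0,0,0,-0.163],[0,0,0,-0.163],[0,0,0,-0.163],[0,0,0,-0.163],[0,0,0,-0.16],[0,0,0,0]]

```text
time_s: 35.95
tcp_pos: [0.5293, 0.0969, 0.1931]
ee_rot: [[0.994, -0.11, 0.005], [-0.11, -0.994, -0.008], [0.006, 0.007, -1.0]]
wrist_force: [-0.2, -0.2, -1.5]
gripper_width: 0.624
gripper_force: 30.0
```

Request:
jog_arm:
  rows:
    - [[0.0074,0.0298,0,0],[0.0074,0.0298,0,0],[0.0074,0.0298,0,0],[0.0074,0.0298,0,0],[0.0074,0.0298,0,0],[0.0074,0.0298,0,0],[0.0074,0.0298,0,0],[0.0074,0.0298,0,0],[0,0,0.03,0],[0,0,0,0]]

```text
time_s: 37.2
tcp_pos: [0.561, -0.1469, 0.1632]
ee_rot: [[0.994, -0.112, -0.001], [-0.112, -0.994, -0.007], [0.0, 0.007, -1.0]]
wrist_force: [-0.2, 0.6, 0.1]
gripper_width: 0.623
gripper_force: 30.0
```

```bash
python3 -c "
from h import *
go(.5626,-.1475,.1025,83.8)"
```

```text
t 37.2 p [ 0.561  -0.1469  0.1632] yangle -96.41 j6 81.8 j1 1.5 F [-0.2  0.6  0.1] w 0.623 gf 30.0
tool shift [ 0.0016 -0.0001  0.0607]
turn(rad, +=cw) -0.0037
shift after turn [ 0.0016 -0.      0.0607]
```

Request:
jog_arm:
  rows:
    - [[0.0008,0,0.02,0],[0.0008,0,0.02,0],[0,0,0.014,0],[0,0,0.004,0],[0,0,0,0],[0,0,0,0]]

```text
time_s: 37.95
tcp_pos: [0.5652, -0.1472, 0.1085]
ee_rot: [[0.994, -0.108, 0.007], [-0.108, -0.994, -0.008], [0.008, 0.007, -1.0]]
wrist_force: [0.6, -1.3, -0.6]
gripper_width: 0.623
gripper_force: 30.0
```

```bash
python3 -c "
from h import *
go(.5626,-.1475,.1022,83.8)"
```

```text
t 37.95 p [ 0.5652 -0.1472  0.1085] yangle -96.21 j6 81.8 j1 1.5 F [ 0.6 -1.3 -0.6] w 0.623 gf 30.0
tool shift [-0.0026  0.0005  0.0063]
turn(rad, +=cw) -0.0001
shift after turn [-0.0026  0.0005  0.0063]
```

Request:
jog_arm:
  rows:
    - [[-0.0015,0,0.003,0],[-0.001,0,0.003,0],[0,0,0,0],[0,0,0,0]]

```text
time_s: 38.45
tcp_pos: [0.5626, -0.147, 0.1023]
ee_rot: [[0.994, -0.108, 0.007], [-0.108, -0.994, -0.008], [0.008, 0.007, -1.0]]
wrist_force: [-0.5, 0.2, 5.5]
gripper_width: 0.623
gripper_force: 30.0
```

```bash
python3 -c "
from h import *
go(.5626,-.1475,.1022,83.8)"
```

```text
t 38.45 p [ 0.5626 -0.147   0.1023] yangle -96.2 j6 81.8 j1 1.5 F [-0.5  0.2  5.5] w 0.623 gf 30.0
tool shift [0.0001 0.0004 0.0001]
turn(rad, +=cw) 0.0001
shift after turn [0.0001 0.0004 0.0001]
```

Request:
jog_arm:
  claw: 0.8
  rows:
    - [[0,0,0,0],[0,0,0,0],[0,0,0,0],[0,0,0,0],[0,0,-0.02,0],[0,0,-0.04,0],[0,0,-0.04,0],[0,0,0,0.137],[0,0,0,0.137],[0,0,0,0.137],[0,0,0,0]]

```text
time_s: 39.83
tcp_pos: [0.5615, -0.1463, 0.2015]
ee_rot: [[0.869, -0.495, 0.005], [-0.495, -0.869, -0.007], [0.008, 0.004, -1.0]]
wrist_force: [0.9, 0.6, 0.3]
gripper_width: 0.801
gripper_force: 0.0
```

```bash
python3 -c "
from h import *
go(.6355,.086,.2,-120)"
```

```text
t 39.825 p [ 0.5615 -0.1463  0.2015] yangle -119.67 j6 58.4 j1 1.6 F [0.9 0.6 0.3] w 0.801 gf 0.0
tool shift [-5.070e-02 -2.384e-01  2.000e-04]
turn(rad, +=cw) 0.0057
shift after turn [-5.200e-02 -2.381e-01  2.000e-04]
```

Request:
jog_arm:
  rows:
    - [[-0.0065,-0.0298,0,0.006],[-0.0065,-0.0298,0,0],[-0.0065,-0.0298,0,0],[-0.0065,-0.0298,0,0],[-0.0065,-0.0298,0,0],[-0.0065,-0.0298,0,0],[-0.0065,-0.0298,0,0],[-0.0065,-0.0298,0,0],[0,0,0.03,0],[0,0,0.03,0],[0,0,0.02,0],[0,0,0,0],[0,0,0,0]]

```text
time_s: 41.45
tcp_pos: [0.6371, 0.0857, 0.1212]
ee_rot: [[0.866, -0.5, 0.007], [-0.5, -0.866, -0.007], [0.01, 0.003, -1.0]]
wrist_force: [-0.3, -0.3, 0.1]
gripper_width: 0.8
gripper_force: 0.0
```

```bash
python3 -c "
from h import *
go(.6355,.086,.0715,-120)
find('b1');im=cv2.imread('pics/b1.png')
cv2.imwrite('pics/b1c.png',cv2.resize(im[190:265,230:330],(800,600),interpolation=cv2.INTER_CUBIC))
hsv=cv2.cvtColor(im,cv2.COLOR_BGR2HSV)
print('padontray',blobs(im,(hsv[...,2]<90),.035,(262,195,298,238)))"
```

```text
t 41.45 p [0.6371 0.0857 0.1212] yangle -120.03 j6 37.2 j1 22.3 F [-0.3 -0.3  0.1] w 0.8 gf 0.0
tool shift [-0.0021  0.0004  0.0497]
turn(rad, +=cw) -0.0005
shift after turn [-0.0021  0.0004  0.0497]
amber [(array([199.3, 191.8]), [194, 185, 12, 15, 107], array([0.6406, 0.0876, 0.008 ])), (array([195.1, 259.8]), [187, 252, 17, 16, 206], array([0.4404, 0.0991, 0.008 ]))]
pad [(array([194., 197.]), [175, 190, 36, 18, 294], array([0.6254, 0.1034, 0.007 ]))]
padontray [(array([278.5, 216. ]), [270, 208, 18, 17, 240], array([ 0.5635, -0.1462,  0.035 ]))]
```

View pics/b1c.png

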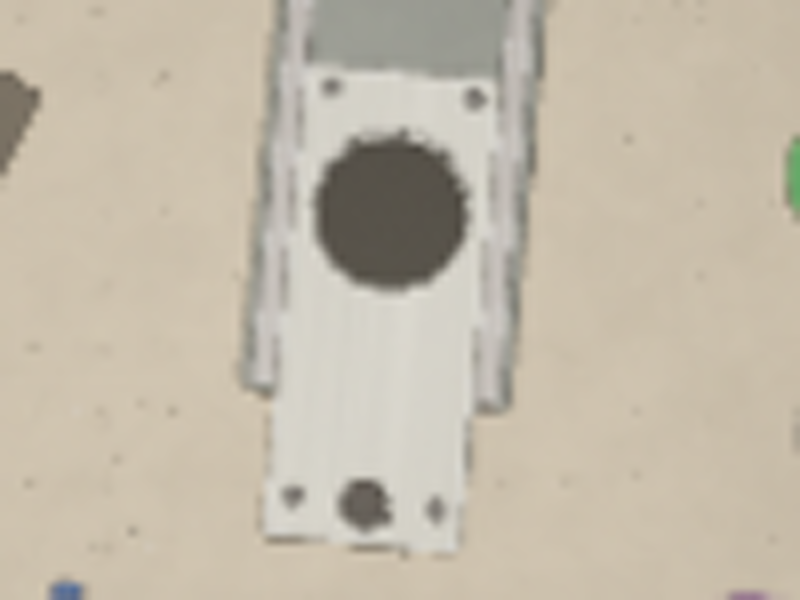

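The pad sits at crop (391,213) against a ring centre of about (394,208), so it is roughly 2 mm off, which is fine. I'll grip blank 1.

Request:
jog_arm:
  rows:
    - [[-0.001,0,0.02,0],[-0.001,0,0.017,0],[0,0,0.009,0],[0,0,0.003,0],[0,0,0,0],[0,0,0,0]]

```text
time_s: 42.25
tcp_pos: [0.6354, 0.0863, 0.0719]
ee_rot: [[0.865, -0.501, 0.007], [-0.501, -0.865, -0.007], [0.009, 0.003, -1.0]]
wrist_force: [-0.3, -0.0, 0.5]
gripper_width: 0.799
gripper_force: 0.0
```

Request:
jog_arm:
  claw: 0
  rows:
    - [[0,0,0,0],[0,0,0,0],[0,0,0,0],[0,0,0,0],[0,0,0,0],[0,0,0,0]]

```text
time_s: 43.0
tcp_pos: [0.635, 0.0862, 0.0715]
ee_rot: [[0.865, -0.501, 0.006], [-0.501, -0.865, -0.007], [0.009, 0.004, -1.0]]
wrist_force: [-0.9, -0.5, 2.2]
gripper_width: 0.564
gripper_force: 30.0
```

```bash
python3 -c "
from h import *
print(sense()['ee_rot'][:,2],sense()['moment'])
go(.636,.0855,.0715,-120)
go(.564,-.1475,.2,83.8)"
```

```text
[ 0.00562316 -0.00749592 -0.99995609] [-0.12530129  0.41696766 -0.04279858]
t 43.0 p [0.635  0.0862 0.0715] yangle -120.1 j6 37.0 j1 22.4 F [-0.9 -0.5  2.2] w 0.564 gf 30.0
tool shift [0.0012 0.0001 0.    ]
turn(rad, +=cw) -0.0017
shift after turn [0.0012 0.0001 0.    ]
t 43.0 p [0.635  0.0862 0.0715] yangle -120.1 j6 37.0 j1 22.4 F [-0.9 -0.5  2.2] w 0.564 gf 30.0
tool shift [ 0.0568  0.2382 -0.1271]
turn(rad, +=cw) -0.4171
shift after turn [-0.0443  0.2404 -0.128 ]
```

Request:
jog_arm:
  rows:
    - [[0,0,-0.02,0],[0,0,-0.035,0],[0,0,-0.035,0],[0,0,-0.03,0],[0,0,0,-0.139],[0,0,0,-0.139],[0,0,0,-0.139],[0,0,0,0]]

```text
time_s: 44.0
tcp_pos: [0.6342, 0.0871, 0.1909]
ee_rot: [[0.994, -0.11, 0.005], [-0.11, -0.994, -0.007], [0.006, 0.007, -1.0]]
wrist_force: [-0.5, -0.6, 0.1]
gripper_width: 0.57
gripper_force: 30.0
```

Request:
jog_arm:
  rows:
    - [[-0.0055,0.03,0,0],[-0.0055,0.03,0,0],[-0.0055,0.03,0,0],[-0.0055,0.03,0,0],[-0.0055,0.03,0,0],[-0.0055,0.03,0,0],[-0.0055,0.03,0,0],[-0.0055,0.03,0,0],[0,0,0.03,0],[0,0,0.03,0],[0,0,0,0],[0,0,0,0]]

```text
time_s: 45.5
tcp_pos: [0.5658, -0.1472, 0.1336]
ee_rot: [[0.994, -0.109, 0.007], [-0.109, -0.994, -0.008], [0.008, 0.007, -1.0]]
wrist_force: [-0.1, 0.1, 0.1]
gripper_width: 0.56
gripper_force: 30.0
```

```bash
python3 -c "
from h import *
go(.564,-.1475,.1077,83.8)"
```

```text
t 45.5 p [ 0.5658 -0.1472  0.1336] yangle -96.24 j6 81.8 j1 1.5 F [-0.1  0.1  0.1] w 0.56 gf 30.0
tool shift [-0.002   0.0003  0.0259]
turn(rad, +=cw) -0.0006
shift after turn [-0.002   0.0003  0.0259]
```

Request:
jog_arm:
  rows:
    - [[-0.001,0,0.01,0],[-0.001,0,0.008,0],[0,0,0.004,0],[0,0,0.002,0],[0,0,0.001,0],[0,0,0,0],[0,0,0,0]]

```text
time_s: 46.38
tcp_pos: [0.5633, -0.1472, 0.1078]
ee_rot: [[0.994, -0.108, 0.006], [-0.108, -0.994, -0.007], [0.007, 0.007, -1.0]]
wrist_force: [0.1, 0.2, -0.5]
gripper_width: 0.566
gripper_force: 30.0
```

```bash
python3 -c "
from h import *
go(.564,-.1475,.1077,83.8)"
```

```text
t 46.375 p [ 0.5633 -0.1472  0.1078] yangle -96.21 j6 81.8 j1 1.5 F [ 0.1  0.2 -0.5] w 0.566 gf 30.0
tool shift [0.0008 0.0002 0.0001]
turn(rad, +=cw) -0.0002
shift after turn [0.0008 0.0002 0.0001]
```

Request:
jog_arm:
  rows:
    - [[0.0004,0,0.0005,0],[0,0,0,0]]

```text
time_s: 46.62
tcp_pos: [0.5636, -0.1472, 0.1075]
ee_rot: [[0.994, -0.108, 0.006], [-0.108, -0.994, -0.007], [0.006, 0.007, -1.0]]
wrist_force: [-0.9, 0.4, 1.5]
gripper_width: 0.564
gripper_force: 30.0
```

Request:
jog_arm:
  claw: 0.8
  rows:
    - [[0,0,0,0],[0,0,0,0],[0,0,0,0],[0,0,0,0],[0,0,-0.02,0],[0,0,-0.04,0],[0,0,-0.04,0],[0,0,0,0.163],[0,0,0,0.163],[0,0,0,0.163],[0,0,0,0.163],[0,0,0,0.163],[0,0,0,0.163],[0,0,0,0.163],[0,0,0,0.163],[0,0,0,0.163],[0,0,0,0]]

```text
time_s: 48.75
tcp_pos: [0.5629, -0.1465, 0.207]
ee_rot: [[-0.003, -1.0, 0.005], [-1.0, 0.003, -0.007], [0.007, -0.005, -1.0]]
wrist_force: [0.5, 0.2, 0.4]
gripper_width: 0.798
gripper_force: 0.0
```

```bash
python3 -c "
from h import *
go(.440,.0995,.2,0)"
```

```text
t 48.75 p [ 0.5629 -0.1465  0.207 ] yangle 179.85 j6 -2.0 j1 1.5 F [0.5 0.2 0.4] w 0.798 gf 0.0
tool shift [-0.2457  0.1236  0.0046]
turn(rad, +=cw) -0.0027
shift after turn [-0.246   0.123   0.0046]
```

Request:
jog_arm:
  rows:
    - [[-0.0308,0.0154,0,0],[-0.0308,0.0154,0,0],[-0.0308,0.0154,0,0],[-0.0308,0.0154,0,0],[-0.0308,0.0154,0,0],[-0.0308,0.0154,0,0],[-0.0308,0.0154,0,0],[-0.0308,0.0154,0,0],[0,0,0.035,0],[0,0,0.035,0],[0,0,0.025,0],[0,0,0,0],[0,0,0,0]]

```text
time_s: 50.38
tcp_pos: [0.4422, 0.1001, 0.1105]
ee_rot: [[-0.003, -1.0, 0.007], [-1.0, 0.003, -0.007], [0.007, -0.007, -1.0]]
wrist_force: [0.4, -0.6, 0.2]
gripper_width: 0.801
gripper_force: 0.0
```

```bash
python3 -c "
from h import *
go(.440,.0995,.0715,0)
shot('top','b2');im=cv2.imread('pics/b2.png')
hsv=cv2.cvtColor(im,cv2.COLOR_BGR2HSV)
print('blank on tray',blobs(im,(hsv[...,0]>5)&(hsv[...,0]<20)&(hsv[...,1]>110)&(hsv[...,2]>90),.045))
print('dark ring+',ray('top',279.25,216,.028))"
```

```text
t 50.375 p [0.4422 0.1001 0.1105] yangle 179.82 j6 -34.7 j1 33.7 F [ 0.4 -0.6  0.2] w 0.801 gf 0.0
tool shift [0.0004 0.0024 0.039 ]
turn(rad, +=cw) -0.0031
shift after turn [0.0004 0.0024 0.039 ]
blank on tray []
dark ring+ [ 0.56385239 -0.14833664  0.028     ]
```

```bash
python3 -c "
from h import *
im=cv2.imread('pics/b2.png')
cv2.imwrite('pics/b2c.png',cv2.resize(im[160:280,200:360],(800,600),interpolation=cv2.INTER_CUBIC))"
```

```text
(no output)
```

View pics/b2c.png

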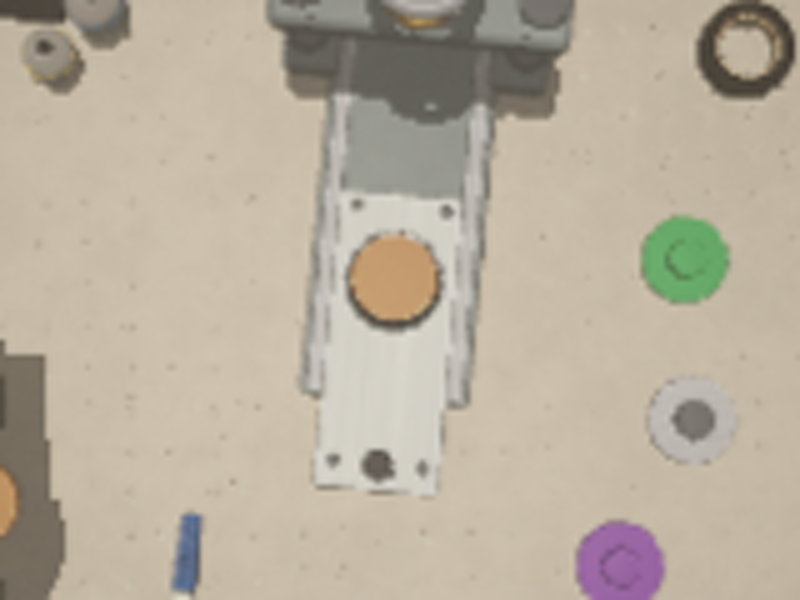

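The first blank is on the pad at crop (395,277), full px (279,215.4). Continuing to blank 2.

Request:
jog_arm:
  rows:
    - [[0,0.001,0.018,0],[0,0.0005,0.015,0],[0,0,0.005,0],[0,0,0,0],[0,0,0,0]]

```text
time_s: 51.05
tcp_pos: [0.4407, 0.0998, 0.0724]
ee_rot: [[-0.004, -1.0, 0.007], [-1.0, 0.004, -0.006], [0.006, -0.007, -1.0]]
wrist_force: [0.3, -0.8, -0.5]
gripper_width: 0.801
gripper_force: 0.0
```

Request:
jog_arm:
  claw: 0
  rows:
    - [[0,0,0,0],[0,0,0,0],[0,0,0,0],[0,0,0,0],[0,0,0,0],[0,0,0,0]]

```text
time_s: 51.8
tcp_pos: [0.4401, 0.0995, 0.0718]
ee_rot: [[-0.005, -1.0, 0.006], [-1.0, 0.004, -0.007], [0.007, -0.006, -1.0]]
wrist_force: [-1.5, 0.9, 4.0]
gripper_width: 0.558
gripper_force: 30.0
```

```bash
python3 -c "
from h import *
print('blank1',ray('top',279.0,215.4,.046))
go(.564,-.1475,.2,83.8)"
```

```text
blank1 [ 0.56427413 -0.14752255  0.046     ]
t 51.8 p [0.4401 0.0995 0.0718] yangle 179.74 j6 -35.0 j1 33.8 F [-1.5  0.9  4. ] w 0.558 gf 30.0
tool shift [ 0.2474 -0.1257 -0.1257]
turn(rad, +=cw) -1.4671
shift after turn [ 0.1508  0.2314 -0.1284]
```

Request:
jog_arm:
  rows:
    - [[0,0,-0.02,0],[0,0,-0.035,0],[0,0,-0.035,0],[0,0,-0.035,0],[0,0,0,-0.163],[0,0,0,-0.163],[0,0,0,-0.163],[0,0,0,-0.163],[0,0,0,-0.163],[0,0,0,-0.163],[0,0,0,-0.163],[0,0,0,-0.163],[0,0,0,-0.163],[0,0,0,0]]

```text
time_s: 53.55
tcp_pos: [0.4393, 0.1003, 0.1963]
ee_rot: [[0.994, -0.11, 0.005], [-0.11, -0.994, -0.008], [0.006, 0.007, -1.0]]
wrist_force: [0.0, -0.4, -1.0]
gripper_width: 0.563
gripper_force: 30.0
```

Request:
jog_arm:
  rows:
    - [[0.0188,0.0289,0,0],[0.0188,0.0289,0,0],[0.0188,0.0289,0,0],[0.0188,0.0289,0,0],[0.0188,0.0289,0,0],[0.0188,0.0289,0,0],[0.0188,0.0289,0,0],[0.0188,0.0289,0,0],[0,0,0.03,0],[0,0,0.02,0],[0,0,0,0],[0,0,0,0]]

```text
time_s: 55.05
tcp_pos: [0.5648, -0.1461, 0.1498]
ee_rot: [[0.994, -0.109, 0.007], [-0.109, -0.994, -0.008], [0.008, 0.007, -1.0]]
wrist_force: [0.3, 0.5, -1.0]
gripper_width: 0.562
gripper_force: 30.0
```

```bash
python3 -c "
from h import *
go(.5635,-.1475,.1178,83.8)"
```

```text
t 55.05 p [ 0.5648 -0.1461  0.1498] yangle -96.25 j6 81.7 j1 1.6 F [ 0.3  0.5 -1. ] w 0.562 gf 30.0
tool shift [-0.0014  0.0014  0.032 ]
turn(rad, +=cw) -0.0009
shift after turn [-0.0014  0.0014  0.032 ]
```

Request:
jog_arm:
  rows:
    - [[-0.0005,0.001,0.012,0],[-0.0005,0,0.01,0],[0,0,0.006,0],[0,0,0.003,0],[0,0,0.001,0],[0,0,0,0],[0,0,0,0]]

```text
time_s: 55.92
tcp_pos: [0.5638, -0.1472, 0.1179]
ee_rot: [[0.994, -0.108, 0.007], [-0.108, -0.994, -0.008], [0.008, 0.007, -1.0]]
wrist_force: [-0.5, 1.4, 5.4]
gripper_width: 0.558
gripper_force: 30.0
```

```bash
python3 -c "
from h import *
go(.5637,-.1475,.1178,83.8)"
```

```text
t 55.925 p [ 0.5638 -0.1472  0.1179] yangle -96.2 j6 81.9 j1 1.5 F [-0.5  1.4  5.4] w 0.558 gf 30.0
tool shift [-0.      0.0003  0.0001]
turn(rad, +=cw) 0.0
shift after turn [-0.      0.0003  0.0001]
```

Request:
jog_arm:
  claw: 0.8
  rows:
    - [[0,0,0,0],[0,0,0,0],[0,0,0,0],[0,0,0,0],[0,0,-0.02,0],[0,0,-0.04,0],[0,0,-0.03,0],[0,0,0,0]]

```text
time_s: 56.92
tcp_pos: [0.5642, -0.1466, 0.2099]
ee_rot: [[0.994, -0.108, 0.012], [-0.108, -0.994, -0.008], [0.013, 0.006, -1.0]]
wrist_force: [0.7, 0.3, -0.7]
gripper_width: 0.798
gripper_force: 0.0
```

```bash
python3 -c "
from h import *
go(.4808,-.3198,.2,83.8)"
```

```text
t 56.925 p [ 0.5642 -0.1466  0.2099] yangle -96.19 j6 81.9 j1 1.5 F [ 0.7  0.3 -0.7] w 0.798 gf 0.0
tool shift [-0.0643  0.1811  0.0103]
turn(rad, +=cw) 0.0001
shift after turn [-0.0643  0.1811  0.0103]
```

Request:
jog_arm:
  claw: 0.5
  rows:
    - [[-0.0107,0.0302,0,0],[-0.0107,0.0302,0,0],[-0.0107,0.0302,0,0],[-0.0107,0.0302,0,0],[-0.0107,0.0302,0,0],[-0.0107,0.0302,0,0],[0,0,0.04,0],[0,0,0.04,0],[0,0,0.015,0],[0,0,0,0],[0,0,0,0]]

```text
time_s: 58.3
tcp_pos: [0.4809, -0.3206, 0.1142]
ee_rot: [[0.994, -0.107, 0.008], [-0.107, -0.994, -0.009], [0.009, 0.008, -1.0]]
wrist_force: [0.9, 0.4, -0.5]
gripper_width: 0.502
gripper_force: 0.0
```

```bash
python3 -c "
from h import *
go(.4808,-.3198,.079,83.8)
shot('scene','pl');im=cv2.imread('pics/pl.png')
a=cv2.resize(im[170:270,260:420],(640,400),interpolation=cv2.INTER_CUBIC)
shot('top','plt')
cv2.imwrite('pics/plc.png',a)
t=cv2.imread('pics/plt.png')[195:235,255:305]
t=cv2.resize(t,(640,512),interpolation=cv2.INTER_CUBIC)
cv2.imwrite('pics/pltc.png',t)
"
```

```text
t 58.3 p [ 0.4809 -0.3206  0.1142] yangle -96.17 j6 101.0 j1 -17.5 F [ 0.9  0.4 -0.5] w 0.502 gf 0.0
tool shift [-0.0005 -0.0011  0.0352]
turn(rad, +=cw) 0.0005
shift after turn [-0.0005 -0.0011  0.0352]
```

View pics/plc.png

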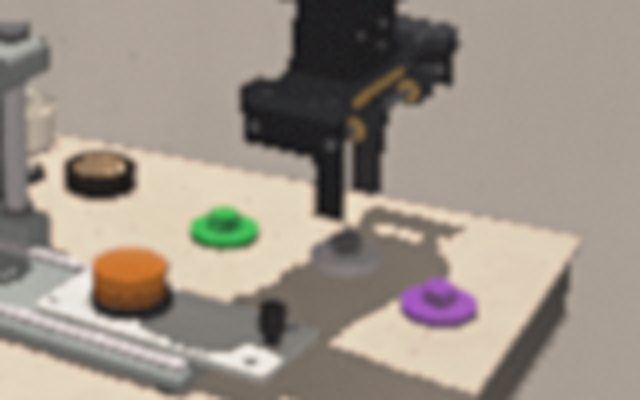

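View pics/pltc.png

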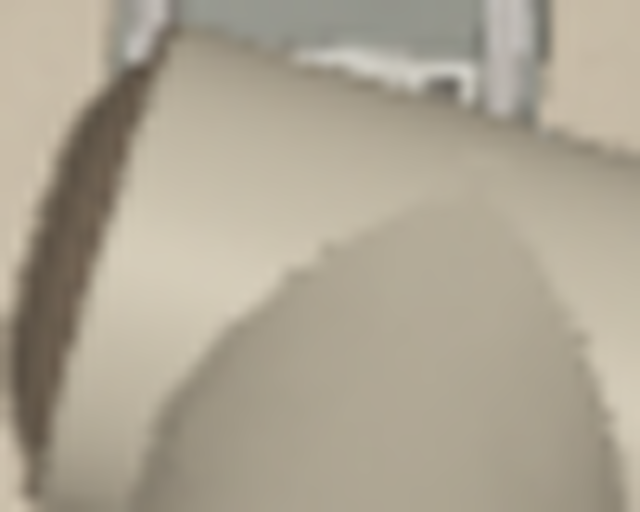

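The scene crop shows a neat pile at (130,280), and the fingers sit over the steel plate's boss at (347,245). I'll descend and grip.

Request:
jog_arm:
  rows:
    - [[0,-0.001,0.018,0],[0,0,0.012,0],[0,0,0.004,0],[0,0,0,0],[0,0,0,0]]

```text
time_s: 59.02
tcp_pos: [0.4806, -0.3198, 0.0795]
ee_rot: [[0.994, -0.108, 0.007], [-0.108, -0.994, -0.008], [0.007, 0.007, -1.0]]
wrist_force: [0.2, 1.1, 0.8]
gripper_width: 0.501
gripper_force: 0.0
```

Request:
jog_arm:
  claw: 0
  rows:
    - [[0,0,0,0],[0,0,0,0],[0,0,0,0],[0,0,0,0],[0,0,0,0],[0,0,0,0],[0,0,0,0]]

```text
time_s: 59.9
tcp_pos: [0.4803, -0.3198, 0.0791]
ee_rot: [[0.994, -0.108, 0.006], [-0.108, -0.994, -0.008], [0.007, 0.007, -1.0]]
wrist_force: [-1.1, -1.9, 2.4]
gripper_width: 0.239
gripper_force: 30.0
```

```bash
python3 -c "
from h import *
go(.5635,-.1475,.2,83.8)"
```

```text
t 59.9 p [ 0.4803 -0.3198  0.0791] yangle -96.2 j6 100.8 j1 -17.4 F [-1.1 -1.9  2.4] w 0.239 gf 30.0
tool shift [ 0.0649 -0.1794 -0.1217]
turn(rad, +=cw) -0.0001
shift after turn [ 0.0649 -0.1794 -0.1217]
```

Request:
jog_arm:
  rows:
    - [[0,0,-0.015,0],[0,0,-0.03,0],[0,0,-0.035,0],[0,0,-0.035,0],[0,0,-0.015,0],[0.0108,-0.0299,0,0],[0.0108,-0.0299,0,0],[0.0108,-0.0299,0,0],[0.0108,-0.0299,0,0],[0.0108,-0.0299,0,0],[0.0108,-0.0299,0,0],[0,0,0,0],[0,0,0.03,0],[0,0,0.02,0],[0,0,0,0],[0,0,0,0]]

```text
time_s: 61.9
tcp_pos: [0.5638, -0.1482, 0.1587]
ee_rot: [[0.994, -0.108, 0.006], [-0.108, -0.994, -0.008], [0.007, 0.007, -1.0]]
wrist_force: [-0.3, -0.5, -2.0]
gripper_width: 0.242
gripper_force: 30.0
```

```bash
python3 -c "
from h import *
go(.5638,-.1476,.1352,83.8)"
```

```text
t 61.9 p [ 0.5638 -0.1482  0.1587] yangle -96.23 j6 82.0 j1 1.4 F [-0.3 -0.5 -2. ] w 0.242 gf 30.0
tool shift [-0.0002 -0.0008  0.0235]
turn(rad, +=cw) -0.0005
shift after turn [-0.0002 -0.0008  0.0235]
```

Request:
jog_arm:
  rows:
    - [[0,-0.0005,0.01,0],[0,0,0.007,0],[0,0,0.003,0],[0,0,0.002,0],[0,0,0.001,0],[0,0,0,0],[0,0,0,0]]

```text
time_s: 62.78
tcp_pos: [0.5639, -0.1474, 0.1353]
ee_rot: [[0.994, -0.108, 0.006], [-0.108, -0.994, -0.007], [0.007, 0.007, -1.0]]
wrist_force: [-0.7, -0.8, -2.3]
gripper_width: 0.24
gripper_force: 30.0
```

```bash
python3 -c "
from h import *
go(.5638,-.1476,.1352,83.8)"
```

```text
t 62.775 p [ 0.5639 -0.1474  0.1353] yangle -96.21 j6 81.9 j1 1.4 F [-0.7 -0.8 -2.3] w 0.24 gf 30.0
tool shift [-0.0001  0.0002  0.0001]
turn(rad, +=cw) -0.0001
shift after turn [-0.0001  0.0002  0.0001]
```

Down a touch more until contact, then release.

Request:
jog_arm:
  rows:
    - [[0,0,0.0005,0],[0,0,0.0003,0],[0,0,0,0]]

```text
time_s: 63.15
tcp_pos: [0.564, -0.1474, 0.1351]
ee_rot: [[0.994, -0.108, 0.007], [-0.108, -0.994, -0.008], [0.007, 0.007, -1.0]]
wrist_force: [-2.0, 0.8, 4.2]
gripper_width: 0.24
gripper_force: 30.0
```

Request:
jog_arm:
  claw: 0.5
  rows:
    - [[0,0,0,0],[0,0,0,0],[0,0,0,0],[0,0,0,0],[0,0,-0.02,0],[0,0,-0.04,0],[0,0,-0.03,0],[-0.05,0,0,0],[-0.05,0,0,0],[0,0,0,0]]

```text
time_s: 64.4
tcp_pos: [0.46, -0.1357, 0.2233]
ee_rot: [[0.994, -0.109, 0.003], [-0.109, -0.994, -0.006], [0.004, 0.006, -1.0]]
wrist_force: [0.6, 0.1, 0.3]
gripper_width: 0.5
gripper_force: 0.0
```

```bash
python3 -c "
from h import *
go(.456,-.136,.102,83.8)
shot('scene','z');im=cv2.imread('pics/z.png')
a=cv2.resize(im[165:275,220:380],(640,440),interpolation=cv2.INTER_CUBIC)
shot('top','zt');t=cv2.imread('pics/zt.png')[195:245,250:310]
t=cv2.resize(t,(528,440),interpolation=cv2.INTER_CUBIC)
cv2.imwrite('pics/zc.png',cv2.resize(np.hstack([a,t]),(800,301)))
"
```

```text
t 64.4 p [ 0.46   -0.1357  0.2233] yangle -96.23 j6 80.3 j1 3.2 F [0.6 0.1 0.3] w 0.5 gf 0.0
tool shift [-0.0044  0.      0.1213]
turn(rad, +=cw) -0.0006
shift after turn [-0.0044  0.      0.1213]
```

View pics/zc.png

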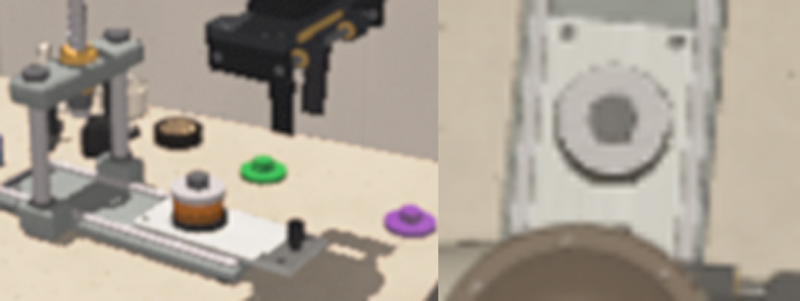

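The plate sits boss up on a neat pile: scene crop (198,200), top crop (613,120). Now I'll grip the knob and push the tray home.

Request:
jog_arm:
  rows:
    - [[-0.003,0,0.02,0],[-0.0014,0,0.03,0],[0,0,0.03,0],[0,0,0.025,0],[0,0,0.012,0],[0,0,0.003,0],[0,0,0,0],[0,0,0,0]]

```text
time_s: 65.5
tcp_pos: [0.4608, -0.1363, 0.1045]
ee_rot: [[0.994, -0.108, 0.008], [-0.108, -0.994, -0.007], [0.008, 0.007, -1.0]]
wrist_force: [-0.7, 0.2, 0.0]
gripper_width: 0.5
gripper_force: 0.0
```

```bash
python3 -c "
from h import *
go(.457,-.136,.102,83.8)"
```

```text
t 65.5 p [ 0.4608 -0.1363  0.1045] yangle -96.2 j6 80.0 j1 3.2 F [-0.7  0.2  0. ] w 0.5 gf 0.0
tool shift [-0.0039  0.0001  0.0025]
turn(rad, +=cw) -0.0
shift after turn [-0.0039  0.0001  0.0025]
```

Request:
jog_arm:
  claw: 0
  rows:
    - [[0,0,0,0],[0,0,0,0],[0,0,0,0],[0,0,0,0],[0,0,0,0],[0,0,0,0],[0,0,0,0],[0,0,0,0],[0,0,0,0]]

```text
time_s: 66.62
tcp_pos: [0.4602, -0.1364, 0.1038]
ee_rot: [[0.994, -0.108, 0.006], [-0.108, -0.994, -0.008], [0.006, 0.007, -1.0]]
wrist_force: [-1.5, -1.7, 3.8]
gripper_width: 0.196
gripper_force: 30.0
```

Request:
jog_arm:
  rows:
    - [[0.002,0,0,0],[0.004,0,0,0],[0.006,0,0,0],[0.008,0,0,0],[0.008,0,0,0],[0.008,0,0,0],[0.008,0,0,0],[0.008,0,0,0],[0.008,0,0,0],[0.008,0,0,0],[0.008,0,0,0],[0.008,0,0,0],[0.008,0,0,0],[0.008,0,0,0],[0.008,0,0,0],[0.006,0,0,0],[0.004,0,0,0],[0.004,0,0,0],[0.004,0,0,0],[0.002,0,0,0]]

```text
time_s: 69.12
tcp_pos: [0.5873, -0.1502, 0.104]
ee_rot: [[0.994, -0.108, 0.005], [-0.108, -0.994, -0.007], [0.005, 0.007, -1.0]]
wrist_force: [-3.1, -3.3, -7.3]
gripper_width: 0.194
gripper_force: 30.0
```

Request:
jog_arm:
  rows:
    - [[0.003,0,0,0],[0.003,0,0,0],[0.002,0,0,0],[0.001,0,0,0],[0,0,0,0]]

```text
time_s: 69.75
tcp_pos: [0.5962, -0.1512, 0.104]
ee_rot: [[0.994, -0.108, 0.005], [-0.108, -0.994, -0.007], [0.006, 0.007, -1.0]]
wrist_force: [-1.6, -3.6, -11.7]
gripper_width: 0.197
gripper_force: 30.0
```

Request:
jog_arm:
  rows:
    - [[0.002,0,0,0],[0.001,0,0,0],[0,0,0,0]]

```text
time_s: 70.12
tcp_pos: [0.5983, -0.1514, 0.104]
ee_rot: [[0.994, -0.109, 0.003], [-0.109, -0.994, -0.007], [0.003, 0.007, -1.0]]
wrist_force: [-4.8, -2.2, -9.4]
gripper_width: 0.19
gripper_force: 30.0
```

Request:
jog_arm:
  rows:
    - [[0.0015,0,0,0],[0.0015,0,0,0],[0,0,0,0]]

```text
time_s: 70.5
tcp_pos: [0.5987, -0.1515, 0.104]
ee_rot: [[0.994, -0.109, -0.004], [-0.109, -0.994, -0.006], [-0.003, 0.007, -1.0]]
wrist_force: [-9.4, -0.6, -6.3]
gripper_width: 0.195
gripper_force: 30.0
```

Request:
jog_arm:
  rows:
    - [[0.001,0,0,0],[0,0,0,0]]

```text
time_s: 70.75
tcp_pos: [0.5988, -0.1515, 0.1039]
ee_rot: [[0.994, -0.109, -0.006], [-0.109, -0.994, -0.006], [-0.005, 0.007, -1.0]]
wrist_force: [-12.4, 0.8, -4.7]
gripper_width: 0.193
gripper_force: 30.0
```

Request:
jog_arm:
  claw: 1
  rows:
    - [[0,0,0,0],[0,0,0,0],[0,0,0,0],[0,0,0,0],[0,0,-0.02,0],[0,0,-0.04,0],[0,0,-0.05,0],[0,0,-0.05,0],[0,0,-0.05,0],[0,0,-0.04,0],[0,0,0,-0.157],[0,0,0,-0.157],[0,0,0,-0.157],[0,0,0,-0.157],[0,0,0,-0.157],[0,0,0,-0.157],[0,0,0,-0.157],[0,0,0,-0.157],[0,0,0,-0.157],[0,0,0,0]]

```text
time_s: 73.25
tcp_pos: [0.6021, -0.15, 0.3548]
ee_rot: [[0.265, 0.964, 0.006], [0.964, -0.265, -0.007], [-0.006, 0.008, -1.0]]
wrist_force: [-0.1, 0.2, 1.0]
gripper_width: 0.999
gripper_force: 0.0
```

```bash
python3 -c "
from h import *
print(sense()['ee_rot'][:,2]);go(.7037,-.1628,.34)"
```

```text
[ 0.00640909 -0.00749578 -0.99995137]
t 73.25 p [ 0.6021 -0.15    0.3548] yangle -15.35 j6 163.4 j1 1.1 F [-0.1  0.2  1. ] w 0.999 gf 0.0
tool shift [0.0147 0.1012 0.0156]
```

Request:
jog_arm:
  rows:
    - [[0.0037,0.0253,0,0],[0.0037,0.0253,0,0],[0.0037,0.0253,0,0],[0.0036,0.0253,0,0],[0,0,0.01,0],[0,0,0,0],[0,0,0,0]]

```text
time_s: 74.12
tcp_pos: [0.7028, -0.1626, 0.3458]
ee_rot: [[0.264, 0.965, 0.006], [0.965, -0.264, -0.008], [-0.006, 0.008, -1.0]]
wrist_force: [-0.1, -1.5, 0.6]
gripper_width: 1.002
gripper_force: 0.0
```

```bash
python3 -c "
from h import *
go(.7036,-.163,.294)"
```

```text
t 74.125 p [ 0.7028 -0.1626  0.3458] yangle -15.28 j6 164.7 j1 -0.1 F [-0.1 -1.5  0.6] w 1.002 gf 0.0
tool shift [0.0001 0.0005 0.0518]
```

Request:
jog_arm:
  rows:
    - [[0,0.0005,0.02,0],[0,0,0.02,0],[0,0,0.01,0],[0,0,0.002,0],[0,0,0,0]]

```text
time_s: 74.75
tcp_pos: [0.7045, -0.1631, 0.2943]
ee_rot: [[0.263, 0.965, 0.007], [0.965, -0.263, -0.008], [-0.006, 0.009, -1.0]]
wrist_force: [-0.3, -0.7, 1.0]
gripper_width: 0.998
gripper_force: 0.0
```

Request:
jog_arm:
  claw: 0
  rows:
    - [[0,0,0,0],[0,0,0,0],[0,0,0,0],[0,0,0,0],[0,0,0,0],[0,0,0,0]]

```text
time_s: 75.5
tcp_pos: [0.7039, -0.163, 0.2935]
ee_rot: [[0.263, 0.965, 0.005], [0.965, -0.263, -0.007], [-0.006, 0.006, -1.0]]
wrist_force: [-2.8, 1.4, 2.9]
gripper_width: 0.673
gripper_force: 30.0
```

Request:
jog_arm:
  rows:
    - [[0,0,0.0011,0.18],[0,0,0.0011,0.18],[0,0,0.0011,0.18],[0,0,0.0011,0.18],[0,0,0.0011,0.18],[0,0,0.0011,0.18],[0,0,0.0011,0.18],[0,0,0.0011,0.18],[0,0,0.0011,0.18],[0,0,0.0011,0.18]]

```text
time_s: 76.75
tcp_pos: [0.7038, -0.1631, 0.2826]
ee_rot: [[0.877, -0.48, 0.004], [-0.48, -0.877, -0.008], [0.007, 0.005, -1.0]]
wrist_force: [-3.2, 1.4, 2.5]
gripper_width: 0.678
gripper_force: 30.0
```

```bash
python3 -c "
from h import *
go(.7036,-.163,.294);print(sense()['moment'])"
```

```text
t 76.75 p [ 0.7038 -0.1631  0.2826] yangle -118.66 j6 61.3 j1 -0.1 F [-3.2  1.4  2.5] w 0.678 gf 30.0
tool shift [-0.0002  0.     -0.0114]
[0.09206213 1.27425605 0.19341467]
```

Request:
jog_arm:
  rows:
    - [[0,0,0.0011,0.18],[0,0,0.0011,0.18],[0,0,0.0011,0.18],[0,0,0.0011,0.18],[0,0,0.0011,0.18],[0,0,0.0011,0.18],[0,0,0.0011,0.18],[0,0,0.0011,0.18],[0,0,0.0011,0.18],[0,0,0.0011,0.18],[0,0,0.0011,0.18],[0,0,0.0011,0.18],[0,0,0.0011,0.18],[0,0,0.0011,0.18]]

```text
time_s: 78.5
tcp_pos: [0.7038, -0.1624, 0.2675]
ee_rot: [[-0.993, -0.12, 0.005], [-0.12, 0.993, -0.005], [-0.004, -0.006, -1.0]]
wrist_force: [-3.7, 2.1, 4.2]
gripper_width: 0.677
gripper_force: 30.0
```

```bash
python3 -c "
from h import *
go(.7036,-.163,.294);print(sense()['moment'])"
```

```text
t 78.5 p [ 0.7038 -0.1624  0.2675] yangle 96.92 j6 -83.1 j1 -0.1 F [-3.7  2.1  4.2] w 0.677 gf 30.0
tool shift [ 0.0002 -0.0007 -0.0265]
[1.85626693 1.1357365  0.14511589]
```

Request:
jog_arm:
  rows:
    - [[0,0,0.0011,0.18],[0,0,0.0011,0.18],[0,0,0.0011,0.18],[0,0,0.0011,0.18],[0,0,0.0011,0.18],[0,0,0.0004,0.07],[0,0,0,0]]

```text
time_s: 79.38
tcp_pos: [0.7043, -0.1629, 0.2617]
ee_rot: [[-0.665, 0.747, 0.006], [0.747, 0.665, -0.007], [-0.009, 0.0, -1.0]]
wrist_force: [-5.0, 2.5, 4.3]
gripper_width: 0.678
gripper_force: 30.0
```

```bash
python3 -c "
from h import *
go(.7036,-.163,.294);print(sense()['moment'])"
```

```text
t 79.375 p [ 0.7043 -0.1629  0.2617] yangle 41.67 j6 -138.3 j1 -0.1 F [-5.   2.5  4.3] w 0.678 gf 30.0
tool shift [ 0.0001 -0.0005 -0.0323]
[ 1.04247796  0.84943705 -0.22197824]
```

Request:
jog_arm:
  rows:
    - [[0,0,0.0006,0.1],[0,0,0.0006,0.1],[0,0,0,0]]

```text
time_s: 79.75
tcp_pos: [0.7043, -0.163, 0.2605]
ee_rot: [[-0.503, 0.864, 0.006], [0.864, 0.503, -0.007], [-0.009, 0.001, -1.0]]
wrist_force: [-5.0, 2.6, 5.1]
gripper_width: 0.678
gripper_force: 30.0
```

Request:
jog_arm:
  claw: 1
  rows:
    - [[0,0,0,0],[0,0,0,0],[0,0,0,0],[0,0,0,0],[0,0,-0.02,0],[0,0,-0.03,0],[0,0,-0.04,0],[0,0,0,0],[-0.06,0,0,0],[-0.06,0,0,0],[-0.06,0,0,0],[-0.06,0,0,0],[0,0,0,0],[0,0,0,0]]

```text
time_s: 81.5
tcp_pos: [0.8177, -0.35, 0.3513]
ee_rot: [[-0.503, 0.864, 0.003], [0.864, 0.503, -0.007], [-0.008, -0.001, -1.0]]
wrist_force: [-0.0, 0.5, 0.1]
gripper_width: 1.0
gripper_force: 0.0
```

```bash
python3 -c "
from h import *
go(.7036,-.163,.294)
shot('scene','e');im=cv2.imread('pics/e.png')[140:240,210:310]
a=cv2.resize(im,(600,600),interpolation=cv2.INTER_CUBIC)
cv2.imwrite('pics/ec.png',a)"
```

```text
t 81.5 p [ 0.8177 -0.35    0.3513] yangle 30.2 j6 -137.0 j1 -12.7 F [-0.   0.5  0.1] w 1.0 gf 0.0
tool shift [ 0.2194 -0.0045  0.0557]
```

View pics/ec.png

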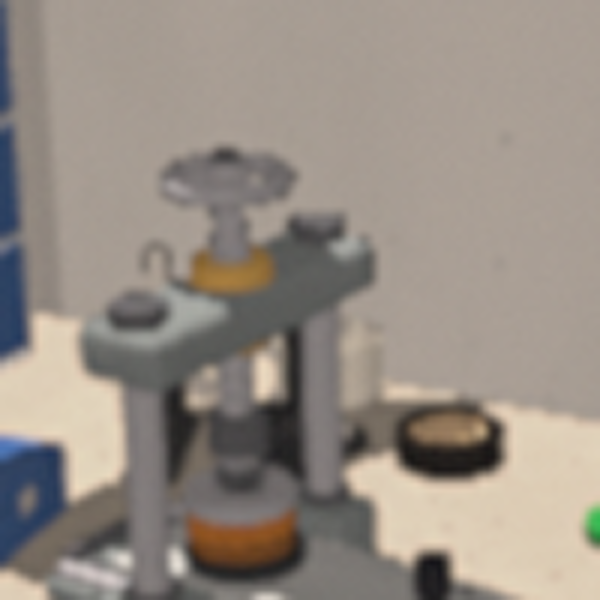

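The nose bears on the boss at crop (240,470), and the pile is intact at (243,520). I'm handing the job in.

```bash
python3 -c "
from h import *
print(finish_job())"
```

```text
the job is handed in; nothing more can be done
None
```

I've handed the press in with the tray home and the pile neat: pad at the bottom, the two amber blanks, then the steel plate boss up. The nose bears on the boss, about 4–6 mm into its sleeve by turn count (not measured directly), both objectives were left alone, and the hand-in returned no verdict.

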